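# Set a round-bottomed flask up for weighing

## Robot

A 6-joint arm with a two-finger parallel gripper is mounted at the origin on a cart in front of the work surface, level with it; the furniture and walls round the work are solid. World frame = base frame: x ahead of the robot, y to its left, z up, the work surface at z = 0. Lengths are in m, angles in rad, forces in N, time in s.
With the tool pointing down it reaches from about 0.35 to 0.875 m from the base axis. Payload 4.2 kg.
Tool frame: the origin (TCP) lies midway between the tips of the shut fingers; the grasp point (between the pads) lies 19 mm behind it; z points along the fingers, y is the direction in which the jaws open and shut (so a half turn about z gives the same grasp; the last joint's range is limited). The gripper opens to 85 mm and grips with 20 to 120 N. Pads are 22 mm wide; open, the fingers measure 114 mm over their backs; the gripper's body (76 mm by 85 mm) begins 54 mm behind the grasp point. The pads swing forward as they close: fully open they stand 13 mm farther back than shut.
Start: joints at [1.544, 0.385, 0.008, 0, -1.194, -0.259], TCP at [0.176, 0.6, 0.231] pointing down, gripper open.
Joint ranges: [-3.14, 3.14], [-1.21, 2.06], [-1.07, 1.41], [-3.16, 2.05], [-2.99, -0.16], [-3.1, 3.1]. Speed limits (rad/s): [2.79, 2.79, 3.14, 3.14, 3.14, 3.14].

## Interface

Orientations are given as a rotation vector (axis times angle).
In Python, from workcell import * gives the robot as it stands.
- The arm moves only by the tool move_arm, never from a script. Its argument "plan" is a list that holds one entry, the list of rows, each a list of 6 numbers: the shift along the tool's x, y, z in mm, then the turn, a rotation vector about the tool's x, y, z in rad. In form: [[[x, y, z, ax, ay, az], ...]]. A call has exactly 5 rows; each row is the pose to reach, as a shift and turn from the pose measured when the call began, along the tool's axes at that moment; what a row does not reach only later rows make up. A row lasts 1/12 s, in which the tool goes at most 41.7 mm and 7.16 degrees, less where a joint would pass 70% of its speed; a pose out of reach is approached as far as the arm can. A call with a gripper value outside its range is refused whole. "claw" is the finger opening in mm, from 0 to 85.4, set as the call begins (left out, the last holds). The fingers move at their own pace and stop on an object; "grip_force" is the grip in N (left out, the last holds). Time passes only in rows, so rows that repeat a pose let the fingers close, or fill a call up. It gives the time, the measured TCP pose, the force and the opening at its end, in the units of the state.
- get_obs(): the state, without advancing time (a new reading comes with each control period).
- snapshot(name): name is "side" or "top" or "wrist"; returns a dict with "pixels" (384x512x3 uint8, red, green, blue), "range_z" (384x512 float32, m along the optical axis (not along the pixel's ray), 0 where there is no reading), "fx", "fy", "cx", "cy" (pixels), "pose" (4x4, takes a point from camera to world coordinates); the wrist camera has in their place "T_tool_cam" (4x4, takes a point from camera to tool coordinates, whose origin is the TCP and whose axes are the flange's). Camera axes: x right, y down, z forward; pixel columns grow to the right and rows downward; lengths in m; the calibration is good to about 2 mm. A picture is of the moment at which its call begins: read the wrist's pose just before it.
- hand_in(): hands the job in, once; it reports no verdict.
Trained networks look in a picture, given as the dict that the camera call returned (one of the last four; its "shot" number tells which), for a name from the list of things; names that differ only in an ending like _2 or _b are one class to them, and where a whole thing is asked for, a point or a joint stands for the part that bears it (a point fixed in the world has none). Each returns a list of dicts, best first, with "p" (0 to 1); they miss things now and then, are a little off and sometimes report something else, mostly with a low value. They report only what shows in the picture. A call takes as long as a camera call. They do not tell look-alikes from the thing itself.
- find_in(picture, target): "xyz" ([x, y, z] in m, in world coordinates, good to about 4 mm: the middle of the surface that is visible of it).
- place_of(picture, target): "xyz" ([x, y, z] in m, in world coordinates, good to about 4 mm: a listed point, or the origin of a listed thing).
The state is a dict: "time": time; "qpos": joint angles; "qd": joint speeds; "tau": joint torques, N m; "tool_pos": TCP position; "ee_rot": TCP orientation; "wrist_force": force on the tool from outside, world axes, zero at the start; "ft_torque": the same for the moment, N m; "finger_gap": finger opening in m.
Only numpy, scipy, OpenCV 4.12 (cv2) and the standard library are available. Lean on these libraries where they do the work, as an engineer would, in place of code of your own. Each camera call takes 0.05 s, during which the arm holds its last target.

## Task

Get the amber round-bottomed flask ready for weighing: first set the cork ring on the middle of the balance's metal pan, hollow side up, then lift the flask off its draining stand and set it gently in the ring so that it sits fully home and stands upright. Let go of both, never let the flask fall on the table, and leave everything else where it is.

Things in the scene. Friction and masses are not known exactly. Their poses are not given: they have to be found in the camera images.
- flask: loose amber glass flask, white cap fixed on, about 90 g. Spherical bulb 54 mm in diameter; straight neck 20 mm in diameter from 25 to 62 mm above the bulb's centre; ribbed cap 25 mm in diameter from 62 to 81 mm. Origin at the bulb's centre; +z runs along the neck to the cap. It starts leaning in the stand, 40 degrees (0.70 rad) from upright
- neck (a point): on the flask's axis, 48 mm above the bulb's centre: the middle of the free neck
- ring: loose cork ring on the table, about 50 g, 56 mm outside diameter, 22 mm high; its 28 mm through hole widens upward at 45 degrees to 48 mm at the top (the hollow side, up at the start). Origin at the centre of its underside, +z through the hollow side. The seated bulb touches the cone all round, its centre 36 mm above the ring's underside
- balance: black pocket balance, fixed to the table, 66x118x14 mm, long side along its y. Origin at the centre of its underside
- pan (a point): centre of the balance's rectangular metal pan (68x57 mm), on its top face, 13.5 mm above the table (20.5 mm from the balance's centre towards its +y end)
- stand: draining stand fixed to the table: white base 100x62x4 mm, a wire loop under the bulb and, on a post, a V saddle under the neck 60 mm up the flask's axis (17 mm wide, narrower than the neck, 74 mm above the table). They carry only from below: the flask lifts straight off, its sides are free. Origin on the table, 33.7 mm under the bulb's centre; the neck leans to its -x, roughly to the robot
- paper_roll: bystander, loose: an upright white kitchen-paper roll, 106 mm across, 228 mm tall; origin at the centre of its underside
- spray_bottle: bystander, loose: a teal spray bottle with a yellow head, 60x122x249 mm; origin at the centre of its underside
- soap_pump: bystander, loose: a clear soap bottle with a white pump, 56x72x182 mm; origin at the centre of its underside
- mug: bystander, loose: a black and white mug, 82x114x97 mm; origin at the centre of its underside
- rack: bystander, loose: a blue rack of capped tubes, 50x112x111 mm; origin at the centre of its underside
- beaker: bystander, loose: an empty glass beaker, 62 mm across, 76 mm tall; origin at the centre of its underside
- timer: bystander, loose: a white bench timer lying flat, 62x62x16 mm; origin at the centre of its underside
- marker: bystander, loose: a black marker pen lying flat, 134x12x12 mm, long axis x; origin at the centre of its underside
Not all that is in view belongs to the job. Several things look just like the paper_roll: the one meant starts farthest to the robot's left.

How it is judged:
On the way, in this order (a step that is already met when the one before it is completed fails the run):
1. the empty cork ring lies flat on the balance's pan, hollow side up, centred within 8 mm, and is let go (horizontal distance between ring and pan below 0.008 m and z of ring in the frame of pan between -0.003 and 0.003 m and angle between ring's own z axis and vertical below 0.06 rad and contact force between the fingers and ring below 0.1 N and horizontal distance between flask and ring above 0.05 m), for 0.2 s.
2. the flask sits fully home in the ring, upright within 0.12 rad, and is let go (horizontal distance between flask and ring below 0.004 m and z of flask in the frame of ring between 0.033 and 0.039 m and angle between flask's own z axis and vertical below 0.12 rad and contact force between the fingers and flask below 0.1 N), for 0.2 s.
At the end, for the whole second after the job is handed in: The cork ring lies flat on the pan (under 0.06 rad), hollow up, within 8 mm of its centre; the bulb sits home in it, centred within 4 mm and 33 to 39 mm above the ring's underside; the flask is within 0.12 rad of upright, at rest; the fingers touch neither (all of step 2 and horizontal distance between ring and pan below 0.008 m and z of ring in the frame of pan between -0.003 and 0.003 m and angle between ring's own z axis and vertical below 0.06 rad and contact force between the fingers and ring below 0.1 N and linear speed of flask below 0.02 m/s and angular speed of flask below 0.2 rad/s).
It fails at once if the flask falls onto the table or lower (height (world z) of flask below 0.0295 m).
It fails at once if the flask is let go in the air, over 10 mm above its seat in the ring (height (world z) of flask above 0.06 m and contact force between the fingers and flask below 0.05 N).
It fails at once if the flask is rammed into the ring (contact force over 30 N) (contact force between flask and ring above 30 N).
It fails at once if a bystander is moved by more than 25 mm (distance of any of paper_roll, spray_bottle, soap_pump, mug, rack, beaker, timer, marker from where it was at the start of the episode above 0.025 m).
It also fails if it takes over 51 s, if anything falls off the work surface, if the arm or the gripper's body presses on something with over 40 N, if the wrist force passes 120 N, or if a joint passes its speed limit or range.

## Working session

There is one attempt and no reset: what is moved stays moved. The work goes in short steps, Python scripts to look and compute and a tool call to move; the robot and the scene stay as the last step left them, time stands still between calls to the robot, and variables do not carry over. Pictures are saved under pics/ and viewed, and the job is handed in when it is done.

Besides the shell and the picture viewer there is one more tool, called after "Call:" by a JSON object that holds its "name" and its "arguments", one argument or row to a line. move_arm: Moves the arm, as the interface text tells. Its arguments: {"type":"object","properties":{"plan":{"type":"array","items":{"type":"array","items":{"type":"array","items":{"type":"number"}}}},"claw":{"type":"number"},"grip_force":{"type":"number"}},"required":["plan"]}

```bash
ls; mkdir -p pics; cat > h.py <<'E'
from workcell import *
import numpy as np, cv2
from scipy.spatial.transform import Rotation as R
def save(s,name): cv2.imwrite('pics/'+name+'.png',cv2.cvtColor(s['pixels'],cv2.COLOR_RGB2BGR))
def campose(s,obs):
    if 'pose' in s: return np.array(s['pose'])
    T=np.eye(4);T[:3,:3]=R.from_rotvec(obs['ee_rot']).as_matrix();T[:3,3]=obs['tool_pos']
    return T@np.array(s['T_tool_cam'])
def cloud(s,P):
    d=s['range_z'];v,u=np.mgrid[:d.shape[0],:d.shape[1]]
    p=np.stack([(u-s['cx'])/s['fx']*d,(v-s['cy'])/s['fy']*d,d],-1)
    w=p@P[:3,:3].T+P[:3,3]; w[d<=0]=np.nan
    return w
E
python3 - <<'E'
from h import *
o=get_obs();print({k:np.round(v,3) for k,v in o.items()})
for n in ['side','top']:
    s=snapshot(n);save(s,n+'0')
    print(n,np.round(s['pose'],3).tolist(),s['fx'])
    for t in ['flask','neck','ring','balance','pan','stand','paper_roll','beaker','timer','marker','mug','rack','soap_pump','spray_bottle']:
        print(t,[(np.round(r['xyz'],3).tolist(),round(r['p'],2)) for r in place_of(s,t)][:4])
E
```

```text
pics
{'time': np.float64(0.0), 'qpos': array([ 1.544,  0.386,  0.007, -0.   , -1.194, -0.259]), 'qd': array([-0.002, -0.002, -0.001,  0.   , -0.   ,  0.   ]), 'tau': array([-0.0000e+00, -3.9229e+01,  1.8841e+01,  4.1860e+00, -5.0000e-03,
       -0.0000e+00]), 'tool_pos': array([0.176, 0.599, 0.23 ]), 'ee_rot': array([ 3.107, -0.447, -0.   ]), 'wrist_force': array([-0.467,  0.01 , -0.155]), 'ft_torque': array([0.058, 0.056, 0.016]), 'finger_gap': np.float64(0.086)}
side [[-1.0, 0.005, 0.015, 0.504], [-0.01, 0.52, -0.854, 1.003], [-0.012, -0.854, -0.519, 0.699], [0.0, 0.0, 0.0, 1.0]] 433.8847622326705
flask []
neck [([0.428, 0.122, 0.072], 0.59)]
ring [([0.489, 0.276, -0.005], 0.57)]
balance [([0.477, -0.059, -0.003], 0.97)]
pan [([0.482, -0.04, 0.012], 0.76)]
stand [([0.454, 0.107, 0.0], 0.73), ([0.451, 0.114, 0.038], 0.41)]
paper_roll [([0.655, -0.414, 0.002], 0.83), ([0.682, -0.02, -0.0], 0.68)]
beaker []
timer [([0.365, 0.187, -0.003], 0.78)]
marker [([0.355, -0.218, 0.0], 0.48)]
mug [([0.709, 0.352, 0.002], 0.66)]
rack []
soap_pump [([0.698, 0.243, -0.0], 0.56)]
spray_bottle [([0.
[... 359 characters left out ...]
-0.179, -0.002], 0.57), ([0.486, -0.043, 0.012], 0.31)]
pan [([0.487, -0.041, 0.012], 0.91), ([0.42, 0.122, 0.069], 0.53)]
stand [([0.452, 0.108, -0.002], 0.51), ([0.707, 0.355, -0.001], 0.21)]
paper_roll [([0.663, -0.407, 0.002], 0.95), ([0.682, -0.021, -0.001], 0.86)]
beaker [([0.708, -0.27, 0.003], 0.96)]
timer [([0.368, 0.187, 0.001], 0.68), ([0.698, 0.24, -0.001], 0.15)]
marker [([0.709, 0.118, 0.004], 0.7), ([0.71, -0.269, 0.001], 0.68), ([0.36, -0.221, 0.005], 0.65)]
mug [([0.705, 0.356, -0.002], 0.56)]
rack [([0.696, -0.179, -0.002], 0.73)]
soap_pump [([0.699, 0.238, -0.003], 0.76), ([0.417, 0.121, 0.071], 0.65), ([0.707, 0.354, -0.0], 0.5)]
spray_bottle [([0.709, 0.12, -0.0], 0.67)]
```

View pics/side0.png

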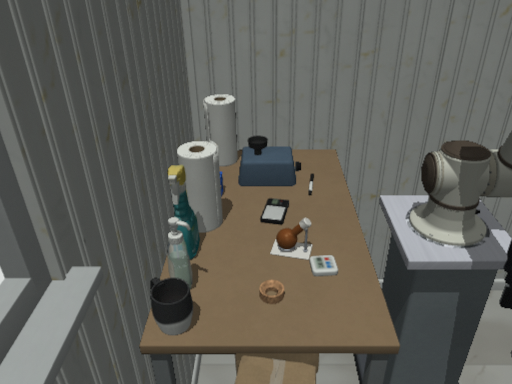

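View pics/top0.png

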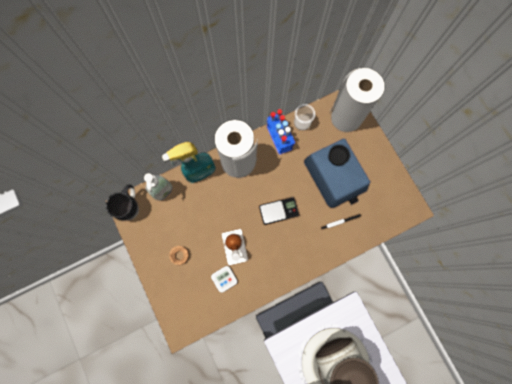

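```bash
cat >> h.py <<'E'
def go(p,Rt=None):
    "print tool-frame shift mm / turn to reach world pose"
    o=get_obs();R0=R.from_rotvec(o['ee_rot'])
    d=R0.inv().apply(np.array(p)-o['tool_pos'])*1000
    t=np.zeros(3) if Rt is None else (R0.inv()*Rt).as_rotvec()
    print('t',o['time'],'tcp',np.round(o['tool_pos'],4),'z',np.round(R0.as_matrix()[:,2],3),'y',np.round(R0.as_matrix()[:,1],3),'F',np.round(o['wrist_force'],1),'gap',round(float(o['finger_gap']),4))
    print('SHIFT',np.round(d,1),'TURN',np.round(t,4),'deg',np.degrees(np.linalg.norm(t)).round(1))
def frame(z,y):
    z=np.array(z,float);z/=np.linalg.norm(z);y=np.array(y,float);y-=z*(y@z);y/=np.linalg.norm(y)
    return R.from_matrix(np.stack([np.cross(y,z),y,z],1))
E
python3 - <<'E'
from h import *
go([0.45,0.277,0.2],frame([0,0,-1],[0,-1,0]))
s=snapshot('wrist');save(s,'w0');print(np.round(s['T_tool_cam'],3).tolist(),s['fx'])
E
```

```text
t 1.5 tcp [0.1762 0.5996 0.2313] z [ 0. -0. -1.] y [-0.282 -0.959  0.   ] F [0.3 0.1 0.2] gap 0.0855
SHIFT [353.7 232.3  31.3] TURN [ 1.000e-04 -0.000e+00 -2.858e-01] deg 16.4
[[0.002, -0.949, -0.316, 0.081], [1.0, 0.002, -0.0, 0.001], [0.001, -0.316, 0.949, -0.142], [0.0, 0.0, 0.0, 1.0]] 273.00518019656243
```

View pics/w0.png

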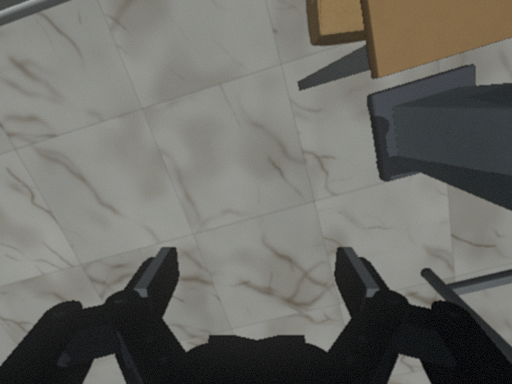

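Call:
{"name": "move_arm", "arguments": {
  "plan": [
    [[35,23,0,0,0,-0.1],[70,46,0,0,0,-0.2],[105,70,0,0,0,-0.286],[140,93,5,0,0,-0.286],[175,116,10,0,0,-0.286]]
  ]
}}

```text
time: 1.97
tool_pos: [0.3108, 0.4393, 0.222]
ee_rot: [-3.14, -0.002, -0.001]
wrist_force: [-0.6, 0.3, -0.6]
finger_gap: 0.0854
```

```bash
python3 - <<'E'
from h import *
go([0.45,0.277,0.2],frame([0,0,-1],[0,-1,0]))
print(get_obs()['qpos'])
E
```

```text
t 1.9667 tcp [0.3108 0.4393 0.222 ] z [ 0.001  0.001 -1.   ] y [ 0.001 -1.    -0.001] F [-0.6  0.3 -0.6] gap 0.0854
SHIFT [139.  162.5  21.9] TURN [-0.0013 -0.0006  0.0013] deg 0.1
[ 1.25666249e+00  2.43859480e-01 -2.21017707e-01  1.83027982e-04
 -1.10452458e+00  3.15303185e-01]
```

Call:
{"name": "move_arm", "arguments": {
  "plan": [
    [[28,32,4,0,0,0],[56,65,9,0,0,0],[83,97,13,0,0,0],[111,130,18,0,0,0],[139,162,22,0,0,0]]
  ]
}}

```text
time: 2.38
tool_pos: [0.4458, 0.2817, 0.2008]
ee_rot: [-3.14, -0.003, -0.002]
wrist_force: [-0.4, 0.7, 0.0]
finger_gap: 0.0856
```

```bash
python3 - <<'E'
from h import *
o=get_obs();print(np.round(o['qpos'],3),o['tool_pos'],o['qd'].round(3))
s=snapshot('wrist');save(s,'w1')
w=cloud(s,campose(s,o));np.save('w1.npy',w)
print([(np.round(r['xyz'],3).tolist(),round(r['p'],2)) for r in place_of(s,'ring')])
# ring points by height & region
m=(np.abs(w[...,0]-.49)<.05)&(np.abs(w[...,1]-.277)<.05)&(w[...,2]>.008)
p=w[m];print(len(p),p.min(0),p.max(0),np.median(w[(np.abs(w[...,0]-.5)<.15)&(w[...,2]<.01)][:,2]))
t=p[p[:,2]>.018]
A=np.c_[t[:,:2]];print((t.min(0)+t.max(0))/2,len(t))
E
```

```text
[ 0.871  0.244 -0.278 -0.    -1.047  0.702] [0.44579268 0.28167531 0.2008232 ] [-0.977  0.153  0.079  0.004  0.082  0.968]
[([0.49, 0.28, 0.001], 0.83)]
20518 [0.44000119 0.22700574 0.00804826] [0.52018663 0.32699991 0.29766948] -0.00042832826866084917
[0.48009391 0.27700282 0.15784045] 19976
```

View pics/w1.png

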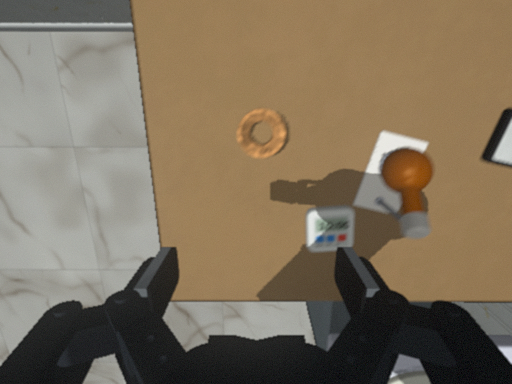

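```bash
cat >> h.py <<'E'
def ringfit(w,c,zlo,zhi):
    m=(np.hypot(w[...,0]-c[0],w[...,1]-c[1])<.04)&(w[...,2]>zlo)&(w[...,2]<zhi)
    p=w[m][:,:2].astype(np.float32)
    return cv2.minEnclosingCircle(p),len(p),(p.min(0)+p.max(0))/2,p.max(0)-p.min(0)
E
python3 - <<'E'
from h import *
for i in range(2):
    o=get_obs();s=snapshot('wrist')
w=cloud(s,campose(s,o));np.save('w1.npy',w);save(s,'w2')
print(o['tool_pos'],o['qd'].round(3))
print(ringfit(w,(.49,.278),.012,.03))
for t in ['ring','flask','neck','stand','pan']: print(t,[(np.round(r['xyz'],3).tolist(),round(r['p'],2)) for r in place_of(s,t)][:2])
for n in ['side','top']:
    s=snapshot(n);w2=cloud(s,campose(s,o));np.save(n+'1.npy',w2);print(n,ringfit(w2,(.49,.278),.012,.03))
    print('tbl',np.nanmedian(w2[(abs(w2[...,0]-.49)<.06)&(abs(w2[...,1]-.2)<.06)][:,2]))
E
```

```text
[0.44627758 0.28094577 0.20030798] [ 0.064 -0.006  0.011 -0.005  0.001 -0.013]
(((0.49223053455352783, 0.2779003977775574), 0.028033912181854248), 1372, array([0.4920285 , 0.27780634], dtype=float32), array([0.05496615, 0.0547193 ], dtype=float32))
ring [([0.493, 0.28, 0.003], 0.65)]
flask [([0.451, 0.113, 0.036], 0.63)]
neck [([0.418, 0.121, 0.068], 0.65)]
stand [([0.452, 0.114, -0.0], 0.8), ([0.418, 0.119, 0.07], 0.56)]
pan []
side (((0.4908651113510132, 0.27751365303993225), 0.02999907359480858), 353, array([0.49167454, 0.277528  ], dtype=float32), array([0.05401516, 0.05971439], dtype=float32))
tbl 0.0019634564428121504
top (((0.49495255947113037, 0.27530887722969055), 0.026075251400470734), 82, array([0.49374127, 0.27442533], dtype=float32), array([0.04952073, 0.05012332], dtype=float32))
tbl 0.002985296498719592
```

```bash
python3 - <<'E'
from h import *
go([0.492,0.278,0.05],frame([0,0,-1],[0,-1,0]))
E
```

```text
t 2.9333 tcp [0.4443 0.2844 0.2008] z [ 0.001  0.002 -1.   ] y [ 0.003 -1.    -0.002] F [-1.1  0.4  0. ] gap 0.0851
SHIFT [ 47.5   6.8 150.9] TURN [-0.0016 -0.0008  0.0033] deg 0.2
```

Call:
{"name": "move_arm", "arguments": {
  "plan": [
    [[12,2,38,0,0,0],[24,3,75,0,0,0],[36,5,113,0,0,0],[47.5,6.8,150.9,0,0,0],[47.5,6.8,150.9,0,0,0]]
  ]
}}

```text
time: 3.35
tool_pos: [0.4888, 0.2748, 0.0412]
ee_rot: [3.132, 0.002, -0.018]
wrist_force: [-1.4, -0.2, -0.7]
finger_gap: 0.0856
```

```bash
python3 - <<'E'
from h import *
for i in range(6):
    o=get_obs();print(o['time'],o['tool_pos'].round(4),o['ee_rot'].round(4))
    s=snapshot('wrist')
    print(ringfit(cloud(s,campose(s,o)),(.49,.278),.012,.03)[0])
save(s,'w3')
go([0.492,0.278,0.00],frame([0,0,-1],[0,-1,0]))
E
```

```text
3.35 [0.4888 0.2748 0.0412] [ 3.1323e+00  2.2000e-03 -1.8200e-02]
((0.49234840273857117, 0.2779465317726135), 0.02838815748691559)
3.4 [0.4899 0.2762 0.0453] [ 3.1357  0.0042 -0.011 ]
((0.49245715141296387, 0.277670681476593), 0.02844873256981373)
3.45 [0.4914 0.2778 0.0487] [ 3.1401e+00  6.3000e-03 -2.5000e-03]
((0.49240875244140625, 0.2779213786125183), 0.028276100754737854)
3.5 [0.4924 0.2789 0.051 ] [-3.1396 -0.0074 -0.0033]
((0.4926241338253021, 0.2776988446712494), 0.028363272547721863)
3.55 [0.4928 0.2795 0.0523] [-3.1374 -0.0075 -0.0065]
((0.49242788553237915, 0.277888685464859), 0.028292400762438774)
3.6 [0.4928 0.2796 0.053 ] [-3.1363 -0.0075 -0.0078]
((0.49234244227409363, 0.27804040908813477), 0.02836986817419529)
t 3.65 tcp [0.4928 0.2795 0.0531] z [ 0.005  0.006 -1.   ] y [ 0.005 -1.    -0.006] F [-0.2  0.3  0.6] gap 0.0856
SHIFT [-1.1  1.8 53.1] TURN [-0.0056 -0.0052  0.0045] deg 0.5
```

View pics/w3.png

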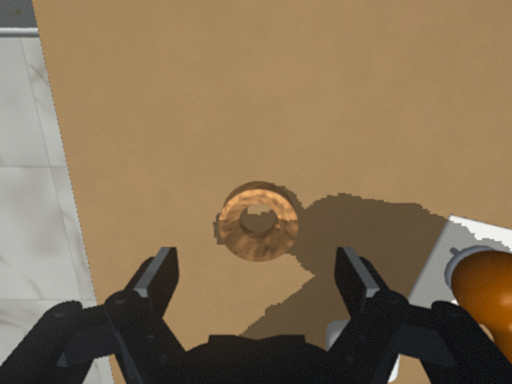

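Call:
{"name": "move_arm", "arguments": {
  "plan": [
    [[-0.5,0.5,10,0,0,0.004],[-1,1,20,-0.003,0,0.004],[-1,1.5,28,-0.005,-0.005,0.004],[-1,1.8,34,-0.005,-0.005,0.004],[-1.1,1.8,38,-0.005,-0.005,0.004]]
  ],
  "claw": 75
}}

```text
time: 4.07
tool_pos: [0.4914, 0.2775, 0.0138]
ee_rot: [3.141, 0.001, -0.002]
wrist_force: [0.1, -0.4, 0.0]
finger_gap: 0.0749
```

```bash
python3 - <<'E'
from h import *
for i in range(4): s=snapshot('wrist')
go([0.4923,0.278,0.002],frame([0,0,-1],[0,-1,0]))
E
```

```text
t 4.2667 tcp [0.492  0.2779 0.0148] z [-0.  0. -1.] y [ 0.001 -1.    -0.   ] F [-0.1  0.2 -0.3] gap 0.0745
SHIFT [ 0.3 -0.1 12.8] TURN [-0.0002  0.0001  0.0006] deg 0.0
```

Call:
{"name": "move_arm", "arguments": {
  "plan": [
    [[0.3,0,4,0,0,0],[0.3,0,8,0,0,0],[0.3,0,11,0,0,0],[0.3,0,12,0,0,0],[0.3,0,12,0,0,0]]
  ]
}}

```text
time: 4.68
tool_pos: [0.4921, 0.2777, 0.0024]
ee_rot: [3.141, 0.001, -0.001]
wrist_force: [0.5, 0.3, -0.7]
finger_gap: 0.0751
```

Call:
{"name": "move_arm", "arguments": {
  "plan": [
    [[0,0,0,0,0,0],[0,0,0,0,0,0],[0,0,0,0,0,0],[0,0,0,0,0,0],[0,0,0,0,0,0]]
  ],
  "claw": 45,
  "grip_force": 30
}}

```text
time: 5.1
tool_pos: [0.4923, 0.2779, 0.0028]
ee_rot: [3.142, 0.001, -0.0]
wrist_force: [0.1, -0.3, 4.0]
finger_gap: 0.0549
```

```bash
python3 - <<'E'
from h import *
s=snapshot('wrist');save(s,'w4')
go([0.4923,0.278,0.09],frame([0,0,-1],[0,-1,0]))
E
```

```text
t 5.15 tcp [0.4922 0.2779 0.0028] z [-0. -0. -1.] y [ 0.001 -1.     0.   ] F [-0.9 -0.7  3.1] gap 0.0549
SHIFT [  0.   -0.1 -87.2] TURN [0.0001 0.0002 0.0008] deg 0.0
```

View pics/w4.png

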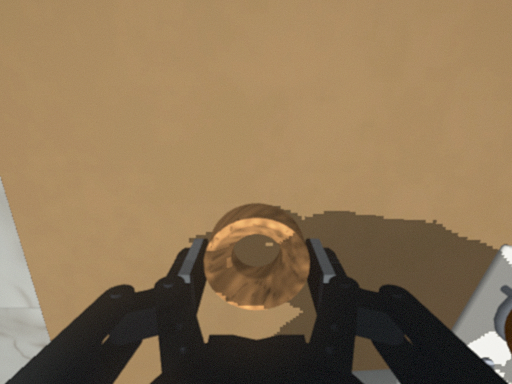

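Call:
{"name": "move_arm", "arguments": {
  "plan": [
    [[0,0,-8,0,0,0],[0,0,-30,0,0,0],[0,10,-60,0,0,0],[0,30,-90,0,0,0],[0,60,-120,0,0,0]]
  ]
}}

```text
time: 5.57
tool_pos: [0.4925, 0.2191, 0.1237]
ee_rot: [-3.141, -0.005, -0.001]
wrist_force: [1.2, -0.4, -0.3]
finger_gap: 0.055
```

```bash
python3 - <<'E'
from h import *
s=snapshot('wrist');save(s,'w5')
go([0.45,-0.041,0.15],frame([0,0,-1],[0,-1,0]))
E
```

```text
t 5.6167 tcp [0.494  0.2157 0.1297] z [ 0.007  0.004 -1.   ] y [ 0.    -1.    -0.004] F [-0.9 -2.2  2.3] gap 0.0548
SHIFT [-43.9 256.6 -21.6] TURN [-0.0036 -0.0067  0.0005] deg 0.4
```

View pics/w5.png

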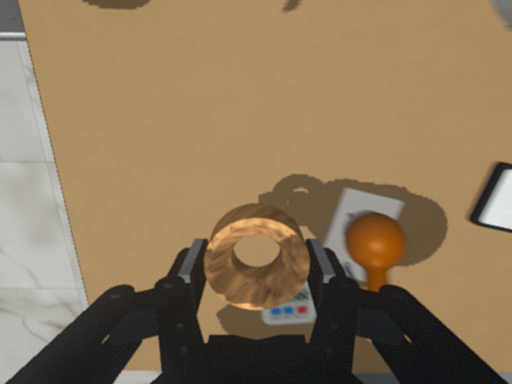

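Call:
{"name": "move_arm", "arguments": {
  "plan": [
    [[-7,36,-10,0,0,0],[-15,73,-22,0,0,0],[-22,110,-22,0,0,0],[-30,147,-22,0,0,0],[-38,184,-22,0,0,0]]
  ]
}}

```text
time: 6.03
tool_pos: [0.4551, 0.0301, 0.1512]
ee_rot: [-3.137, -0.001, -0.012]
wrist_force: [1.6, 0.2, -0.5]
finger_gap: 0.0555
```

Call:
{"name": "move_arm", "arguments": {
  "plan": [
    [[-7,35,0,0,0,0],[-14,60,0,0,0,0],[-18,70,0,0,0,0],[-18,72,0,0,0,0],[-18,72,0,0,0,0]]
  ]
}}

```text
time: 6.45
tool_pos: [0.4373, -0.0421, 0.151]
ee_rot: [-3.137, 0.001, -0.013]
wrist_force: [-0.2, -0.2, -0.6]
finger_gap: 0.055
```

```bash
python3 - <<'E'
from h import *
for i in range(3): s=snapshot('wrist')
o=get_obs();s=snapshot('wrist');save(s,'w6');w=cloud(s,campose(s,o));np.save('w6.npy',w);np.save('w6p.npy',s['pixels'])
print(o['tool_pos'],[(np.round(r['xyz'],4).tolist(),round(r['p'],2)) for t in ('pan','balance') for r in place_of(s,t)])
go([0.485,-0.041,0.1],frame([0,0,-1],[0,-1,0]))
E
```

```text
[ 0.43778036 -0.04094307  0.15081571] [([0.4791, -0.0441, 0.0152], 0.96), ([0.4819, -0.0588, -0.0012], 0.75)]
t 6.75 tcp [ 0.4376 -0.041   0.1507] z [ 0.008  0.004 -1.   ] y [ 0.002 -1.    -0.004] F [ 0.3 -0.6 -0.9] gap 0.055
SHIFT [47.1  0.3 51.1] TURN [-0.0043 -0.0077  0.0024] deg 0.5
```

View pics/w6.png

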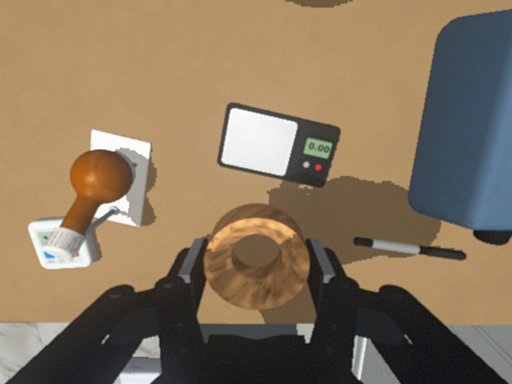

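```bash
python3 - <<'E'
from h import *
w=np.load('w6.npy');px=np.load('w6p.npy').astype(int)
sub=np.zeros(px.shape[:2],bool);sub[100:190,215:345]=1
white=((px.min(-1)>150)&sub).astype(np.uint8)
n,l,st,ce=cv2.connectedComponentsWithStats(white);k=1+np.argmax(st[1:,4])
m=l==k;p=w[m]
r=cv2.minAreaRect(p[:,:2].astype(np.float32));print('pan',r,np.median(p,0),np.mean(p,0))
b=((w[...,2]>.008)&sub&(w[...,2]<.03));p=w[b];print('bal',cv2.minAreaRect(p[:,:2].astype(np.float32)))
# flask bulb: amber points
am=(px[...,0]>90)&(px[...,2]<60)&(px[...,0]-px[...,2]>70)
am[:, 150:]=0;am[260:]=0;p=w[am&(w[...,2]>.02)]
from scipy.optimize import least_squares
nk=p[(np.hypot(p[:,0]-.451,p[:,1]-.112)<.03)]
f=least_squares(lambda c:np.linalg.norm(nk-c,axis=1)-.027,[.451,.112,.034],loss='soft_l1',f_scale=.002);print('bulb',f.x,len(nk),np.abs(f.fun).mean())
# cylinder fit neck
q=p[np.linalg.norm(p-f.x,axis=1)>.032]
def cyl(v):
    d=np.array([v[0],v[1],np.sqrt(max(1e-6,1-v[0]**2-v[1]**2))]);e=q-f.x;return np.linalg.norm(e-np.outer(e@d,d),axis=1)-.010
g=least_squares(cyl,[-.6,.2],loss='soft_l1',f_scale=.002);d=np.array([*g.x,np.sqrt(1-g.x@g.x)]);print('axis',d,np.degrees(np.arccos(d[2])),np.degrees(np.arctan2(d[1],d[0])),len(q),np.abs(g.fun).mean())
E
```

```text
pan ((0.4822997748851776, -0.042510971426963806), (0.0682792216539383, 0.05690702050924301), 77.67823028564453) [nan nan nan] [nan nan nan]
bal ((0.4779340326786041, -0.06257205456495285), (0.1179315522313118, 0.06586010754108429), 77.81283569335938)
bulb [0.44780425 0.11215711 0.03684023] 2435 0.004325454003903055
axis [-0.61451567  0.11483955  0.78050136] 38.69349791674348 169.41476762324305 468 0.0005191614296595466
```

```bash
python3 - <<'E'
from h import *
go([0.4823,-0.0425,0.05],frame([0,0,-1],[0,-1,0]))
E
```

```text
t 6.75 tcp [ 0.4376 -0.041   0.1507] z [ 0.008  0.004 -1.   ] y [ 0.002 -1.    -0.004] F [ 0.3 -0.6 -0.9] gap 0.055
SHIFT [ 44.   2. 101.] TURN [-0.0043 -0.0077  0.0024] deg 0.5
```

Call:
{"name": "move_arm", "arguments": {
  "plan": [
    [[11,0,25,0,0,0],[22,1,50,-0.002,-0.004,0],[33,2,75,-0.004,-0.007,0],[41,2,93,-0.004,-0.007,0.002],[44,2,101,-0.004,-0.007,0.002]]
  ]
}}

```text
time: 7.17
tool_pos: [0.4822, -0.0421, 0.0474]
ee_rot: [3.141, 0.002, -0.005]
wrist_force: [0.1, 0.3, -0.2]
finger_gap: 0.0555
```

```bash
python3 - <<'E'
from h import *
for i in range(4): s=snapshot('side')
go([0.4823,-0.0425,0.0175],frame([0,0,-1],[0,-1,0]))
E
```

```text
t 7.3667 tcp [ 0.4824 -0.0422  0.0505] z [ 0.001  0.    -1.   ] y [ 0.001 -1.    -0.   ] F [0.  0.2 0.4] gap 0.0552
SHIFT [-0.2  0.3 33. ] TURN [-0.0003 -0.0011  0.001 ] deg 0.1
```

Call:
{"name": "move_arm", "arguments": {
  "plan": [
    [[0,0,8,0,0,0],[0,0,16,0,0,0],[0,0,23,0,0,0],[0,0.3,28,0,0,0],[0,0.3,31,0,0,0]]
  ]
}}

```text
time: 7.78
tool_pos: [0.482, -0.0426, 0.0188]
ee_rot: [-3.141, -0.001, 0.0]
wrist_force: [0.3, 0.7, -0.9]
finger_gap: 0.0552
```

Call:
{"name": "move_arm", "arguments": {
  "plan": [
    [[0,0,0.5,0,0,0],[0,0,1.5,0,0,0],[0,0,2.5,0,0,0],[0,0,3,0,0,0],[0,0,3,0,0,0]]
  ]
}}

```text
time: 8.2
tool_pos: [0.4821, -0.0426, 0.0159]
ee_rot: [-3.141, -0.001, -0.0]
wrist_force: [-0.4, -1.0, -0.3]
finger_gap: 0.055
```

```bash
python3 - <<'E'
from h import *
go([0.4823,-0.0425,0.0163],frame([0,0,-1],[0,-1,0]))
E
```

```text
t 8.2 tcp [ 0.4821 -0.0426  0.0159] z [ 0.  0. -1.] y [ 0.001 -1.    -0.   ] F [-0.4 -1.  -0.3] gap 0.055
SHIFT [ 0.2 -0.1 -0.4] TURN [-0.0001 -0.0003  0.0009] deg 0.1
```

Call:
{"name": "move_arm", "arguments": {
  "plan": [
    [[0,0,0.5,0,0,0],[0,0,1,0,0,0],[0,0,1.5,0,0,0],[0,0,1.5,0,0,0],[0,0,1.5,0,0,0]]
  ]
}}

```text
time: 8.62
tool_pos: [0.4822, -0.0426, 0.0157]
ee_rot: [-3.142, -0.002, -0.001]
wrist_force: [-3.7, 0.8, 10.7]
finger_gap: 0.0548
```

Call:
{"name": "move_arm", "arguments": {
  "plan": [
    [[0,0,0,0,0,0],[0,0,0,0,0,0],[0,0,0,0,0,0],[0,0,0,0,0,0],[0,0,0,0,0,0]]
  ],
  "claw": 72
}}

```text
time: 9.03
tool_pos: [0.4821, -0.0426, 0.0155]
ee_rot: [3.142, 0.002, 0.001]
wrist_force: [-0.7, -0.3, -0.2]
finger_gap: 0.072
```

Call:
{"name": "move_arm", "arguments": {
  "plan": [
    [[0,0,-8,0,0,0],[0,0,-20,0,0,0],[0,0,-45,0,0,0],[-15,0,-75,0,0,0],[-30,0,-105,0,0,0]]
  ]
}}

```text
time: 9.45
tool_pos: [0.4518, -0.0427, 0.1216]
ee_rot: [3.141, 0.002, -0.001]
wrist_force: [-0.0, 0.3, 0.9]
finger_gap: 0.0721
```

```bash
python3 - <<'E'
from h import *
for i in range(3): s=snapshot('wrist')
o=get_obs();s=snapshot('wrist');save(s,'w7');w=cloud(s,campose(s,o))
c=(.482,-.0425);print(ringfit(w,c,.025,.045),np.nanmax(w[(np.hypot(w[...,0]-c[0],w[...,1]-c[1])<.035)][:,2]))
m=(np.hypot(w[...,0]-c[0],w[...,1]-c[1])<.035)&(w[...,2]>.032)
t=w[m];A=np.c_[t[:,:2]-c,np.ones(len(t))];print('plane',np.linalg.lstsq(A,t[:,2],rcond=None)[0])
px=s['pixels'].astype(int);np.save('w7.npy',w);np.save('w7p.npy',s['pixels'])
b=(w[...,2]>.008)&(w[...,2]<.05)&(abs(w[...,0]-.478)<.06)&(abs(w[...,1]+.06)<.085);r=cv2.minAreaRect(w[b][:,:2].astype(np.float32));print('bal',r)
go([0.45,0.1,0.2],frame([0,0,-1],[0,-1,0]));print(get_obs()['qpos'].round(3))
E
```

```text
(((0.4824022054672241, -0.04334795102477074), 0.028140494599938393), 2431, array([ 0.48260424, -0.04332838], dtype=float32), array([0.05549771, 0.0556033 ], dtype=float32)) 0.22063029513862906
plane [-3.85205516e+00  2.78251987e-03  1.37425650e-01]
bal ((0.4780147075653076, -0.06260253489017487), (0.11790809035301208, 0.06592894345521927), 77.7879409790039)
t 9.65 tcp [ 0.4524 -0.0425  0.1218] z [ 0.004  0.001 -1.   ] y [ 0.001 -1.    -0.001] F [ 0.5  0.2 -0.5] gap 0.0719
SHIFT [  -1.9 -142.6  -78.1] TURN [-0.0009 -0.0036  0.0014] deg 0.2
[ 0.266  0.215 -0.552  0.    -0.799  1.306]
```

View pics/w7.png

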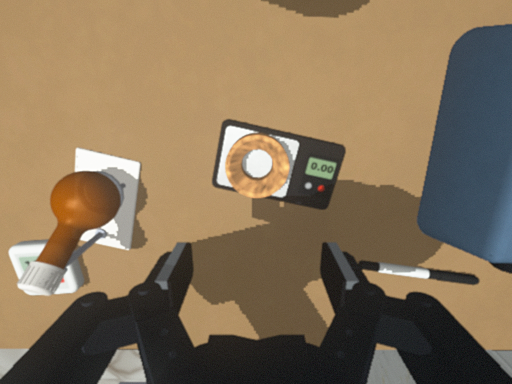

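Call:
{"name": "move_arm", "arguments": {
  "plan": [
    [[-10,-30,-16,0,0,0],[-20,-62,-32,0,0,0],[-30,-94,-50,0,0,0],[-45,-125,-70,0,0,0],[-55,-155,-80,0,0,0]]
  ],
  "claw": 55
}}

```text
time: 10.07
tool_pos: [0.3964, 0.1138, 0.2027]
ee_rot: [-3.141, -0.002, -0.006]
wrist_force: [0.6, 1.5, -0.2]
finger_gap: 0.0552
```

```bash
cat >> h.py <<'E'
from scipy.optimize import least_squares
def flaskfit(w,px,b0,tol=.05,verbose=1):
    px=px.astype(int);b0=np.array(b0)
    near=(np.linalg.norm(w-b0,axis=-1)<.11)&(w[...,2]>.015)
    am=near&(px[...,0]-px[...,2]>60)&(px[...,2]<70)&(px[...,1]<px[...,0]*.65)
    am=cv2.erode(am.astype(np.uint8),np.ones((3,3)))>0
    p=w[am];c=b0
    for it in range(4):
        q=p[np.abs(np.linalg.norm(p-c,axis=1)-.027)<(.008 if it<2 else .004)]
        f=least_squares(lambda v:np.linalg.norm(q-v,axis=1)-.027,c,loss='soft_l1',f_scale=.001);c=f.x
    e=p-c;q=e[(np.linalg.norm(e,axis=1)>.034)&(np.linalg.norm(e,axis=1)<.063)]
    d=np.median(q,0);d/=np.linalg.norm(d)
    for it in range(3):
        def cyl(v):
            u=v/np.linalg.norm(v);return np.r_[np.linalg.norm(q-np.outer(q@u,u),axis=1)-.010,(np.linalg.norm(v)-1)*.01]
        g=least_squares(cyl,d,loss='soft_l1',f_scale=.001);d=g.x/np.linalg.norm(g.x)
    print('bulb',c.round(4),np.abs(f.fun).mean().round(5),'axis',d.round(4),'lean',np.degrees(np.arccos(d[2])).round(1),'az',np.degrees(np.arctan2(d[1],d[0])).round(1),len(q),np.abs(g.fun).mean().round(5))
    return c,d
E
python3 - <<'E'
from h import *
for i in range(4): s=snapshot('wrist')
o=get_obs();s=snapshot('wrist');save(s,'w8');w=cloud(s,campose(s,o))
flaskfit(w,s['pixels'],[.45,.112,.034])
for t in ['flask','neck','stand']: print(t,[(np.round(r['xyz'],4).tolist(),round(r['p'],2)) for r in place_of(s,t)][:2])
for n in ['side','top']:
    s=snapshot(n);flaskfit(cloud(s,campose(s,o)),s['pixels'],[.45,.112,.034])
go([0.45,0.1,0.2],frame([0,0,-1],[0,-1,0]))
E
```

```text
bulb [0.4512 0.1102 0.0339] 0.00056 axis [-0.2633  0.2547  0.9305] lean 21.5 az 135.9 168 0.00217
flask [([0.4503, 0.1136, 0.036], 0.78)]
neck [([0.4177, 0.1174, 0.0697], 0.7)]
stand []
bulb [0.4513 0.1093 0.0359] 0.00124 axis [-0.4192  0.484   0.7681] lean 39.8 az 130.9 3 0.00032
  return _methods._mean(a, axis=axis, dtype=dtype,
  ret = um.true_divide(
Traceback (most recent call last):
  File "h.py", line 43, in flaskfit
    g=least_squares(cyl,d,loss='soft_l1',f_scale=.001);d=g.x/np.linalg.norm(g.x)
ValueError: Initial guess is outside of provided bounds
```

View pics/w8.png

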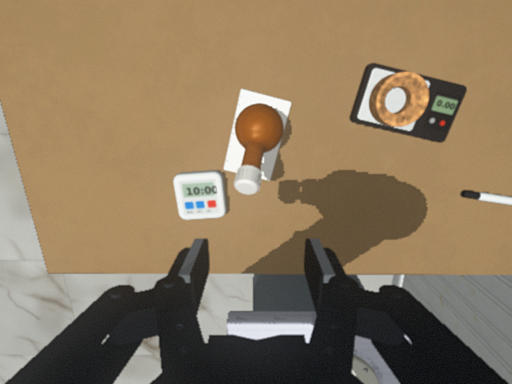

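```bash
python3 - <<'E'
from h import *
o=get_obs();s=snapshot('wrist');w=cloud(s,campose(s,o))
b=np.array([.4512,.1102,.0339]);e=w-b;r=np.linalg.norm(e,axis=-1)
m=(r>.034)&(r<.09)&(w[...,2]>.045);q=e[m]
print(len(q))
az=[];
def res(v):
    L=np.radians(v[1]);d=np.array([np.sin(L)*np.cos(v[0]),np.sin(L)*np.sin(v[0]),np.cos(L)])
    t=q@d;rad=np.where(t<.062,.010,.0125);k=(t<.079)
    return (np.linalg.norm(q-np.outer(t,d),axis=1)-rad)*k
for L0 in(38,40):
    g=least_squares(res,[np.radians(168),L0],loss='soft_l1',f_scale=.001);print(np.degrees(g.x[0]),g.x[1],np.abs(g.fun).mean())
# stand base
px=s['pixels'].astype(int)
mm=(px.min(-1)>165)&(w[...,2]>.000)&(w[...,2]<.012)&(np.hypot(w[...,0]-.44,w[...,1]-.11)<.07)
n,l,st,ce=cv2.connectedComponentsWithStats(mm.astype(np.uint8));k=1+np.argmax(st[1:,4]);print('base',cv2.minAreaRect(w[l==k][:,:2].astype(np.float32)),st[k])
E
```

```text
1070
166.42108051872324 39.98433854020345 0.0003355441957170369
166.4210818747236 39.984338972808274 0.00033554420687831045
base ((0.4395521283149719, 0.11382223665714264), (0.062185876071453094, 0.10016372799873352), 76.02931213378906) [ 222   90   68   83 1248]
```

```bash
python3 - <<'E'
from h import *
b=np.array([.4512,.1102,.0339]);L=np.radians(40);a=np.radians(166.42)
d=np.array([np.sin(L)*np.cos(a),np.sin(L)*np.sin(a),np.cos(L)]);y=[-np.sin(a)*1,np.cos(a),0]
print(get_obs()['qpos'].round(3),d,y)
Rt=frame(-d,y)
go(b+.13*d,Rt)
E
```

```text
[ 0.673  0.041 -0.525  0.002 -1.002  0.896] [-0.62481721  0.15092834  0.76604444] [np.float64(-0.2348028203905824), np.float64(-0.9720430214433041), 0]
t 10.6167 tcp [0.3969 0.1115 0.2012] z [ 0.002  0.    -1.   ] y [-0. -1. -0.] F [-0.3  0.5 -0.6] gap 0.0552
SHIFT [-27.1 -18.3  67.6] TURN [-0.0829  0.6924  0.2267] deg 42.0
```

Call:
{"name": "move_arm", "arguments": {
  "plan": [
    [[0,0,0,-0.01,0.1,0.03],[0,0,0,-0.02,0.2,0.06],[0,-3,0,-0.03,0.3,0.1],[-3,-6,5,-0.045,0.4,0.13],[-6,-10,10,-0.06,0.5,0.16]]
  ],
  "claw": 50
}}

```text
time: 11.03
tool_pos: [0.3971, 0.1141, 0.197]
ee_rot: [3.008, -0.216, 0.64]
wrist_force: [1.5, -1.5, 0.8]
finger_gap: 0.0501
```

```bash
cat >> h.py <<'E'
B=np.array([.4512,.1102,.0339]);_L=np.radians(40);_a=np.radians(166.42)
D=np.array([np.sin(_L)*np.cos(_a),np.sin(_L)*np.sin(_a),np.cos(_L)]);Y=np.array([-np.sin(_a),np.cos(_a),0])
RG=frame(-D,Y)
E
python3 - <<'E'
from h import *
print(get_obs()['qpos'].round(3),get_obs()['qd'].round(2))
go(B+.13*D,RG)
E
```

```text
[ 0.88  -0.119 -0.974  0.674 -0.623  0.011] [ 0.15 -0.11 -0.91  1.93  0.51 -2.18]
t 11.0333 tcp [0.3971 0.1141 0.197 ] z [ 0.401 -0.087 -0.912] y [-0.149 -0.988  0.029] F [ 1.5 -1.5  0.8] gap 0.0501
SHIFT [-52.5 -13.3  45.7] TURN [-0.0225  0.2751  0.0897] deg 16.6
```

```bash
cat > kin.py <<'E'
import numpy as np
from scipy.optimize import least_squares
def Ry(a):c,s=np.cos(a),np.sin(a);return np.array([[c,0,s],[0,1,0],[-s,0,c]])
def Rx(a):c,s=np.cos(a),np.sin(a);return np.array([[1,0,0],[0,c,-s],[0,s,c]])
def Rz(a):c,s=np.cos(a),np.sin(a);return np.array([[c,-s,0],[s,c,0],[0,0,1]])
def fk(q,P,s4=1):
    h,r0,off,L1,al,L2,be,Lt=P
    x=np.array([1,0,0.])
    Rf=Ry(q[1]-q[2])
    p=np.array([r0,off,h])+Ry(q[1]+al)@np.array([0,0,L1])+Rf@Ry(be)@np.array([L2,0,0])
    Rt=Rf@Rx(s4*q[3])@Ry(-q[4])
    p=p+Rt@np.array([Lt,0,0])
    return Rz(q[0])@p,Rz(q[0])@Rt@x
data=[([1.544,.386,.007,0,-1.194],[.1762,.5996,.2313]),([1.25666,.24386,-.22102,0,-1.1045],[.3108,.4393,.222]),
([.871,.244,-.278,0,-1.047],[.44579,.28168,.20082]),([.266,.215,-.552,0,-.799],[.4524,-.0425,.1218]),([.673,.041,-.525,.002,-1.002],[.3969,.1115,.2012]),([.88,-.119,-.974,.674,-.623],[.3971,.1141,.197])]
E
python3 - <<'E'
import sys;sys.path.insert(0,'.')
from kin import *
from h import *
o=get_obs();s=snapshot('wrist');o=get_obs();print(o['time'],o['qpos'].round(3).tolist(),o['tool_pos'].round(4).tolist(),R.from_rotvec(o['ee_rot']).as_matrix()[:,2].round(3))
data.append((o['qpos'],o['tool_pos']))
for s4 in(1,-1):
    f=least_squares(lambda P:np.concatenate([fk(q,P,s4)[0]-p for q,p in data]),[.3,0,-.16,.4,0,.4,0,.25]);print(s4,f.x.round(4),np.abs(f.fun).max(),fk(data[-1][0],f.x,s4)[1])
    print(f.fun.reshape(-1,3).round(4)[-2:])
E
```

```text
11.0833 [0.88, -0.119, -0.984, 0.683, -0.621, 0.003] [0.3951, 0.112, 0.1945] [ 0.4   -0.092 -0.912]
1 [-0.024   0.0848 -0.1665  0.3162  0.4231  0.2756  0.0908 -0.1371] 0.0544161928369718 [-0.16575867  0.37594439 -0.91169616]
[[-0.0297 -0.0094 -0.0178]
 [-0.0284 -0.0087 -0.0169]]
-1 [ 0.2585  0.0362 -0.1559  0.4173  0.2234  0.3382  0.0747  0.2387] 0.02664770922500964 [ 0.40046167 -0.09187259 -0.91169616]
[[-0.0016 -0.0167 -0.0121]
 [-0.0015 -0.018  -0.0116]]
```

```bash
cat >> kin.py <<'E'
data.append(([0.88,-0.119,-0.984,0.683,-0.621],[0.3951,0.112,0.1945]))
def fk(q,P):
    h,r0,off,L1,al,L2,be,Lt,wy,wz,ty=P
    Rf=Ry(q[1]-q[2])
    p=np.array([r0,off,h])+Ry(q[1]+al)@np.array([0,0,L1])+Rf@Ry(be)@np.array([L2,0,0])
    R4=Rf@Rx(-q[3]);p=p+R4@np.array([0,wy,wz])
    Rt=R4@Ry(-q[4]);p=p+Rt@np.array([Lt,0,ty])
    return Rz(q[0])@p,Rz(q[0])@Rt
P0=np.array([.3,0,-.08,.4,0,.35,0,.25,-.08,0,0])
def fit(data):
    return least_squares(lambda P:np.concatenate([np.concatenate([fk(q,P)[0]-p for q,p in data]),(P-P0)*1e-3]),P0)
E
python3 - <<'E'
from kin import *
f=fit(data);print(f.x.round(4),np.abs(f.fun[:-11]).max())
E
```

```text
[ 0.1263  0.0177  0.006   0.5653 -0.0044  0.4236 -0.0199  0.2638 -0.1659
 -0.0079 -0.0172] 0.00031374715273616016
```

```bash
cat >> kin.py <<'E'
lo=np.array([-3.14,-1.21,-1.07,-3.16,-2.99]);hi=np.array([3.14,2.06,1.41,2.05,-.16])
def ik(P,pos,z,q0):
    best=None
    rng=np.random.default_rng(0)
    for k in range(12):
        s=np.clip(np.array(q0)+(0 if k==0 else rng.normal(0,.5,5)),lo+.01,hi-.01)
        f=least_squares(lambda q:np.r_[fk(q,P)[0]-pos,(fk(q,P)[1][:,0]-z)*.3],s,bounds=(lo,hi))
        if best is None or f.cost<best.cost: best=f
        if best.cost<1e-10: break
    return best.x,np.sqrt(2*best.cost)
E
python3 - <<'E'
from kin import *
from h import *
P=fit(data).x;q0=[.88,-.119,-.984,.683,-.621]
from scipy.spatial.transform import Rotation as R
for th in range(0,50,5):
    z=R.from_rotvec(-Y*np.radians(th)).apply(-D)  # check sign
    if z[2]>-D[2] : z=R.from_rotvec(Y*np.radians(th)).apply(-D)
    G=B+.071*D
    out=[]
    for back in(.019,):
        out.append(ik(P,G+z*.019,z,q0)); out.append(ik(P,G+z*(.019-.06),z,q0))
    # upright: rotate flask
    c=np.array([.4824,-.0434,.0135+.036])
    Rot=R.from_rotvec(np.cross(D,[0,0,1])/np.linalg.norm(np.cross(D,[0,0,1]))*np.radians(40))
    zz=Rot.apply(z);out.append(ik(P,c+np.array([0,0,.071])+zz*.019,zz,[.27,.2,-.5,0,-.9]))
    print(th,z.round(2),[(o[0].round(2).tolist(),round(o[1],4)) for o in out],zz.round(2))
E
```

```text
0 [ 0.62 -0.15 -0.77] [([0.72, 0.16, -1.07, 1.27, -0.51], np.float64(0.0961)), ([0.94, 0.01, -1.07, 0.99, -0.63], np.float64(0.0821)), ([0.25, 0.29, -0.51, -0.0, -0.77], np.float64(0.0))] [ 0.  0. -1.]
5 [ 0.56 -0.13 -0.82] [([0.72, 0.15, -1.07, 1.17, -0.45], np.float64(0.0799)), ([0.9, 0.0, -1.07, 0.94, -0.57], np.float64(0.0629)), ([0.22, 0.33, -0.44, -0.05, -0.88], np.float64(0.0))] [-0.08  0.02 -1.  ]
10 [ 0.49 -0.12 -0.87] [([0.71, 0.14, -1.07, 1.07, -0.4], np.float64(0.0625)), ([0.87, -0.0, -1.07, 0.89, -0.52], np.float64(0.0428)), ([0.2, 0.36, -0.38, -0.09, -0.99], np.float64(0.0))] [-0.17  0.04 -0.98]
15 [ 0.41 -0.1  -0.91] [([0.71, 0.14, -1.07, 0.98, -0.35], np.float64(0.0439)), ([0.85, 0.0, -1.07, 0.84, -0.47], np.float64(0.0221)), ([0.18, 0.4, -0.32, -0.12, -1.09], np.float64(0.0))] [-0.25  0.06 -0.97]
20 [ 0.33 -0.08 -0.94] [([0.71, 0.15, -1.07, 0.9, -0.31], np.float64(0.0243)), ([0.83, 0.01, -1.07, 0.79, -0.43], np.float64(0.0008)), ([0.17, 0.44, -0.27, -0.15, -1.19], np.float64(0.0))] [-0.33  0.08 -0.94]
25 [ 0.25 -0.06 -0.97] [([0.71, 0.16, -1.07, 0.83, -0.28], np.floa
[... 244 characters left out ...]
-0.61], np.float64(0.0)), ([0.14, 0.52, -0.18, -0.19, -1.37], np.float64(0.0))] [-0.49  0.12 -0.87]
35 [ 0.08 -0.02 -1.  ] [([0.72, 0.23, -0.78, 0.14, -0.52], np.float64(0.0)), ([0.73, 0.12, -0.7, 0.11, -0.71], np.float64(0.0)), ([0.13, 0.56, -0.14, -0.21, -1.46], np.float64(0.0))] [-0.56  0.13 -0.82]
40 [ 0.  0. -1.] [([0.68, 0.26, -0.68, -0.0, -0.63], np.float64(0.0)), ([0.68, 0.16, -0.61, 0.0, -0.81], np.float64(0.0)), ([0.12, 0.6, -0.1, -0.22, -1.55], np.float64(0.0))] [-0.62  0.15 -0.77]
45 [-0.08  0.02 -1.  ] [([0.63, 0.29, -0.6, -0.1, -0.74], np.float64(0.0)), ([0.62, 0.2, -0.52, -0.08, -0.91], np.float64(0.0)), ([0.11, 0.63, -0.06, -0.24, -1.63], np.float64(0.0))] [-0.69  0.17 -0.71]
```

```bash
cat >> kin.py <<'E'
from scipy.spatial.transform import Rotation as R
P=fit(data).x
# q6: R_tool = Rarm(q) * [cols: tool z = x] * Rz_tool(s6*q6+c6)
M=np.array([[0,0,1],[0,1,0],[-1,0,0]],float) # tool x=-z_arm, y=y_arm, z=x_arm
def q6raw(q,Rt):
    A=fk(q,P)[1]@M
    r=A.T@Rt.as_matrix();return np.arctan2(r[1,0],r[0,0])
E
python3 - <<'E'
from kin import *
from h import frame
# calibrate
print('start',q6raw([1.544,.386,.007,0,-1.194],R.from_rotvec([3.107,-.447,0])),-.259)
print('E',q6raw([.266,.215,-.552,0,-.799],frame([.004,.001,-1],[.001,-1,-.001])),1.306)
print('now',q6raw([0.88,-0.119,-0.974,0.674,-0.623],R.from_rotvec([3.008,-.216,.64])),.011)
E
```

```text
start -1.311816494846513 -0.259
E -2.876590770909926 1.306
now -1.5813903513198733 0.011
```

```bash
cat >> kin.py <<'E'
def q6of(q,Rt): return (-q6raw(q,Rt)-np.pi/2+np.pi)%(2*np.pi)-np.pi
def sol(pos,Rt,q0):
    q,e=ik(P,pos,Rt.as_matrix()[:,2],q0);return np.r_[q,q6of(q,Rt)],e
E
cat >> h.py <<'E'
TH=np.radians(32)
RGR=R.from_rotvec(-Y*TH)*RG      # grasp orientation
if RGR.as_matrix()[2,2]>RG.as_matrix()[2,2]: RGR=R.from_rotvec(Y*TH)*RG
UP=R.from_rotvec(np.cross(D,[0,0,1])/np.sin(_L)*_L)  # makes flask upright
SEAT=np.array([.4824,-.0434,.0495])
def placepose(psi,dz=0,s=.071,c=SEAT):
    Rt=R.from_rotvec([0,0,psi])*UP*RGR
    return np.array(c)+[0,0,s+dz]+Rt.as_matrix()[:,2]*.019,Rt
E
python3 - <<'E'
from kin import *
from h import *
G=B+.071*D;z=RGR.as_matrix()[:,2];print('z',z,RGR.as_matrix()[:,1])
for back in(0,.06): print(sol(G+z*(.019-back),RGR,[.7,.2,-.8,.2,-.5]))
for psi in range(-120,181,20):
    o=[]
    for dz in(0,.1):
        p,Rt=placepose(np.radians(psi),dz);q,e=sol(p,Rt,[.25,.4,-.3,0,-1.0]);o+=[q.round(2).tolist(),round(e,4)]
    print(psi,(-Rt.as_matrix()[:,2]).round(2),*o)
E
```

```text
z [ 0.13528224 -0.03267824 -0.99026807] [-0.23480282 -0.97204302  0.        ]
(array([ 0.74877621,  0.20956541, -0.8552469 ,  0.2740547 , -0.4430855 ,
        0.34079361]), np.float64(2.3784081209015717e-11))
(array([ 0.77085925,  0.09340645, -0.76297123,  0.19603273, -0.64884414,
        0.41041771]), np.float64(1.6552019832249056e-15))
-120 [-0.37 -0.38  0.85] [-0.09, 0.24, -0.42, -0.73, -0.67, -0.15] 0.0 [-0.04, 0.09, -0.35, -0.57, -0.83, -0.4] 0.0
-100 [-0.21 -0.49  0.85] [-0.13, 0.31, -0.33, -0.71, -0.89, 0.16] 0.0 [-0.1, 0.17, -0.24, -0.62, -1.06, -0.03] 0.0
-80 [-0.03 -0.53  0.85] [-0.12, 0.38, -0.26, -0.65, -1.07, 0.41] 0.0 [-0.1, 0.24, -0.16, -0.59, -1.25, 0.25] 0.0
-60 [ 0.15 -0.51  0.85] [-0.08, 0.43, -0.19, -0.56, -1.22, 0.63] 0.0 [-0.07, 0.31, -0.09, -0.53, -1.41, 0.51] 0.0
-40 [ 0.31 -0.43  0.85] [-0.02, 0.48, -0.15, -0.45, -1.33, 0.85] 0.0 [-0.01, 0.37, -0.05, -0.44, -1.52, 0.75] 0.0
-20 [ 0.44 -0.29  0.85] [0.06, 0.52, -0.14, -0.33, -1.39, 1.07] 0.0 [0.06, 0.4, -0.04, -0.32, -1.59, 1.0] 0.0
0 [ 0.52 -0.12  0.85] [0.13, 0.53, -0.16, -0.2, -1.41, 1.28] 0.0 [0.14, 0.42, 
[... 308 characters left out ...]
.37, 0.36, -0.32, 0.23, -1.41, 1.91] 0.0
80 [0.21 0.49 0.85] [0.43, 0.43, -0.59, 0.43, -1.03, 2.0] 0.0 [0.43, 0.3, -0.46, 0.38, -1.27, 2.1] 0.0
100 [0.03 0.53 0.85] [0.45, 0.36, -0.76, 0.65, -0.87, 2.09] 0.0 [0.47, 0.23, -0.61, 0.54, -1.1, 2.27] 0.0
120 [-0.15  0.51  0.85] [0.41, 0.28, -0.94, 0.98, -0.69, 2.14] 0.0 [0.47, 0.15, -0.75, 0.71, -0.92, 2.44] 0.0
140 [-0.31  0.43  0.85] [0.24, 0.21, -1.07, 1.44, -0.51, 2.17] 0.0056 [0.43, 0.07, -0.89, 0.91, -0.72, 2.61] 0.0
160 [-0.44  0.29  0.85] [-0.09, 0.17, -1.07, 2.05, -0.28, 2.21] 0.0295 [0.3, -0.01, -0.99, 1.13, -0.47, 2.82] 0.0
180 [-0.52  0.12  0.85] [-0.12, 0.12, -1.07, 2.05, -0.16, 2.54] 0.0469 [0.13, -0.05, -1.04, 1.31, -0.2, 3.09] 0.0
```

```bash
python3 - <<'E'
from h import *
G=B+.071*D;z=RGR.as_matrix()[:,2]
go(G+z*(.019-.06),RGR);print(get_obs()['qpos'].round(3))
E
```

```text
t 11.0833 tcp [0.3951 0.112  0.1945] z [ 0.4   -0.092 -0.912] y [-0.148 -0.988  0.035] F [-1.8 -0.9 -1.8] gap 0.0498
SHIFT [-22.5 -13.3  61.4] TURN [ 0.0088 -0.2838  0.0949] deg 17.2
[ 0.88  -0.119 -0.984  0.683 -0.621  0.003]
```

Call:
{"name": "move_arm", "arguments": {
  "plan": [
    [[-2,-3,5,0,-0.08,0.03],[-7,-6,18,0.004,-0.16,0.05],[-12,-9,32,0.006,-0.23,0.08],[-18,-12,48,0.008,-0.27,0.095],[-22,-13,60,0.009,-0.284,0.095]]
  ]
}}

```text
time: 11.5
tool_pos: [0.4028, 0.123, 0.1299]
ee_rot: [3.098, -0.373, 0.214]
wrist_force: [-0.6, 0.8, -0.4]
finger_gap: 0.0502
```

```bash
python3 - <<'E'
from h import *
for i in range(5): s=snapshot('wrist')
save(s,'w9');s=snapshot('side');save(s,'s9')
G=B+.071*D;z=RGR.as_matrix()[:,2]
go(G+z*(.019),RGR)
E
```

```text
t 11.8 tcp [0.4012 0.1219 0.131 ] z [ 0.136 -0.032 -0.99 ] y [-0.235 -0.972 -0.001] F [ 0.1 -0.2  0.2] gap 0.0496
SHIFT [-0.3 -0.3 62.1] TURN [-0.0011 -0.0005  0.0001] deg 0.1
```

View pics/w9.png

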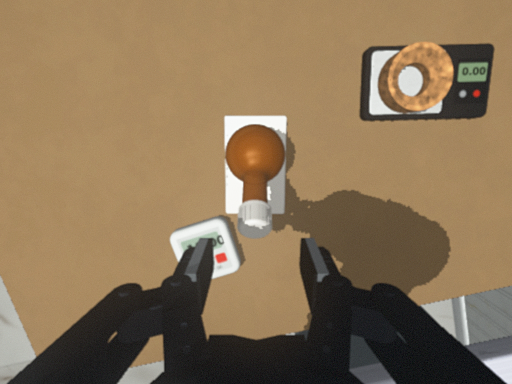

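Call:
{"name": "move_arm", "arguments": {
  "plan": [
    [[0,0,10,0,0,0],[0,0,21,0,0,0],[0,0,31,0,0,0],[0,0,39,0,0,0],[0,0,44,0,0,0]]
  ]
}}

```text
time: 12.22
tool_pos: [0.407, 0.1205, 0.0876]
ee_rot: [3.097, -0.367, 0.218]
wrist_force: [-0.8, -0.2, -0.6]
finger_gap: 0.05
```

```bash
python3 - <<'E'
from h import *
for i in range(3): s=snapshot('wrist')
save(s,'w10')
G=B+.071*D;z=RGR.as_matrix()[:,2]
go(G+z*(.019),RGR)
E
```

```text
t 12.3667 tcp [0.4072 0.1206 0.0878] z [ 0.136 -0.032 -0.99 ] y [-0.234 -0.972 -0.001] F [-0.5 -0.3  0.6] gap 0.0501
SHIFT [-0.3 -0.2 18.5] TURN [-0.0014 -0.0008  0.0006] deg 0.1
```

View pics/w10.png

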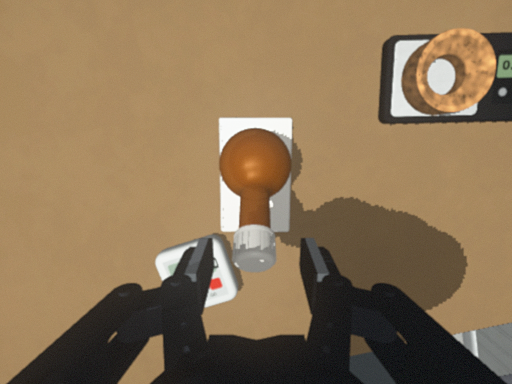

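Call:
{"name": "move_arm", "arguments": {
  "plan": [
    [[0,0,6,0,0,0],[0,0,12,0,0,0],[0,0,17,0,0,0],[0,0,19,0,0,0],[0,0,19,0,0,0]]
  ]
}}

```text
time: 12.78
tool_pos: [0.4094, 0.1196, 0.0683]
ee_rot: [3.096, -0.368, 0.216]
wrist_force: [-0.3, 0.3, -0.7]
finger_gap: 0.0498
```

Call:
{"name": "move_arm", "arguments": {
  "plan": [
    [[0,0,0,0,0,0],[0,0,0,0,0,0],[0,0,0,0,0,0],[0,0,0,0,0,0],[0,0,0,0,0,0]]
  ],
  "claw": 15,
  "grip_force": 50
}}

```text
time: 13.2
tool_pos: [0.4096, 0.1198, 0.0685]
ee_rot: [3.096, -0.367, 0.217]
wrist_force: [0.1, 0.4, 0.3]
finger_gap: 0.0228
```

```bash
python3 - <<'E'
from h import *
for i in range(2): s=snapshot('wrist')
save(s,'w11')
G=B+.071*D;z=RGR.as_matrix()[:,2]
go(G+z*(.019)+[0,0,.09],RGR)
E
```

```text
t 13.3 tcp [0.4096 0.1198 0.0685] z [ 0.136 -0.032 -0.99 ] y [-0.234 -0.972 -0.001] F [-0.3  0.9  0.1] gap 0.0223
SHIFT [ 12.4  -0.5 -90.1] TURN [-0.0007 -0.0003  0.0008] deg 0.1
```

View pics/w11.png

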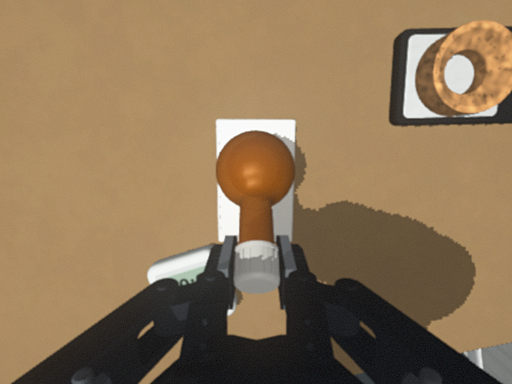

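Call:
{"name": "move_arm", "arguments": {
  "plan": [
    [[0.5,0,-4,0,0,0],[1.4,0,-10,0,0,0],[2.7,0,-20,0,0,0],[5.5,0,-40,0,0,0],[8,0,-60,0,0,0]]
  ]
}}

```text
time: 13.72
tool_pos: [0.4084, 0.1194, 0.1296]
ee_rot: [3.095, -0.368, 0.214]
wrist_force: [0.6, 0.9, -0.0]
finger_gap: 0.0226
```

```bash
python3 - <<'E'
from h import *
for i in range(2): s=snapshot('wrist')
save(s,'w12')
go([.41,.12,.20],RGR)
E
```

```text
t 13.8167 tcp [0.4109 0.1215 0.1323] z [ 0.141 -0.027 -0.99 ] y [-0.233 -0.972 -0.007] F [ 1.   0.2 -0.3] gap 0.0226
SHIFT [  9.2   1.3 -67. ] TURN [-0.0069 -0.0048  0.0005] deg 0.5
```

View pics/w12.png

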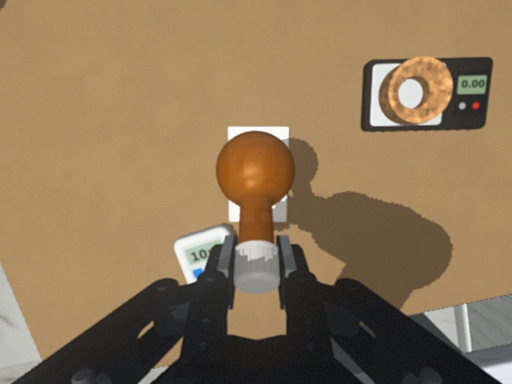

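```bash
python3 - <<'E'
from h import *
from kin import sol
o=get_obs();R0=R.from_rotvec(o['ee_rot'])
q0=o['qpos'][:5]
for psi in (0,45,90):
    Rt=R.from_rotvec([0,0,np.radians(psi)])*UP*RGR
    t=(R0.inv()*Rt).as_rotvec();print(psi,np.degrees(np.linalg.norm(t)))
    q,e=sol([.44,.08,.23],Rt,q0);print(q.round(2),e)
go([.43,.10,.23],UP*RGR)
E
```

```text
0 40.27447286175441
[ 0.35  0.34 -0.07 -0.3  -1.63  1.04] 2.624330179239168e-10
45 59.72420541279508
[ 0.55  0.35 -0.19  0.   -1.6   1.57] 6.640178224720513e-10
90 96.85694792146074
[ 0.73  0.24 -0.45  0.31 -1.37  2.03] 1.3806521845336497e-11
t 13.8167 tcp [0.4109 0.1215 0.1323] z [ 0.141 -0.027 -0.99 ] y [-0.233 -0.972 -0.007] F [ 1.   0.2 -0.3] gap 0.0226
SHIFT [ 37.4  15.8 -93.4] TURN [-0.0065 -0.7029  0.0029] deg 40.3
```

Call:
{"name": "move_arm", "arguments": {
  "plan": [
    [[3,2,-20,0,0,0],[8,4,-40,0,-0.06,0],[15,7,-60,0,-0.15,0],[24,10,-78,0,-0.26,0],[32,14,-90,0,-0.37,0]]
  ]
}}

```text
time: 14.23
tool_pos: [0.4262, 0.1037, 0.2288]
ee_rot: [-3.063, 0.357, 0.348]
wrist_force: [1.3, 1.2, -0.3]
finger_gap: 0.0223
```

```bash
python3 - <<'E'
from h import *
go([.43,.10,.23],UP*RGR)
E
```

```text
t 14.2333 tcp [0.4262 0.1037 0.2288] z [-0.217  0.063 -0.974] y [-0.231 -0.973 -0.012] F [ 1.3  1.2 -0.3] gap 0.0223
SHIFT [ 4.1  2.8 -2.3] TURN [-0.0093 -0.3308  0.0082] deg 19.0
```

Now finish the tilt, then the yaw of 90°.

Call:
{"name": "move_arm", "arguments": {
  "plan": [
    [[1,1,0,0,-0.1,0],[2,1,0,0,-0.2,0],[3,2,-1,-0.005,-0.28,0.004],[4,3,-2,-0.009,-0.331,0.008],[4,3,-2,-0.009,-0.331,0.008]]
  ]
}}

```text
time: 14.65
tool_pos: [0.4307, 0.0994, 0.2273]
ee_rot: [-2.936, 0.354, 0.85]
wrist_force: [-0.2, 0.5, -0.3]
finger_gap: 0.0224
```

```bash
python3 - <<'E'
from h import *
s=snapshot('wrist');s=snapshot('wrist');save(s,'w13');s=snapshot('side');save(s,'s13')
go([.44,.05,.23],R.from_rotvec([0,0,np.radians(45)])*UP*RGR)
E
```

```text
t 14.8 tcp [0.4293 0.0997 0.2295] z [-0.515  0.124 -0.848] y [-0.235 -0.972  0.   ] F [ 0.7 -0.2 -1.1] gap 0.0223
SHIFT [ 18.4  45.8 -12.1] TURN [-4.161e-01 -1.000e-04 -6.660e-01] deg 45.0
```

View pics/s13.png

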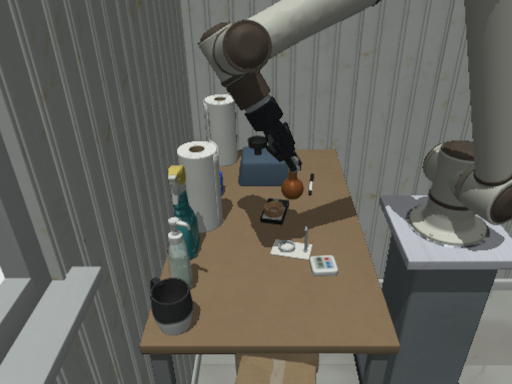

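View pics/w13.png

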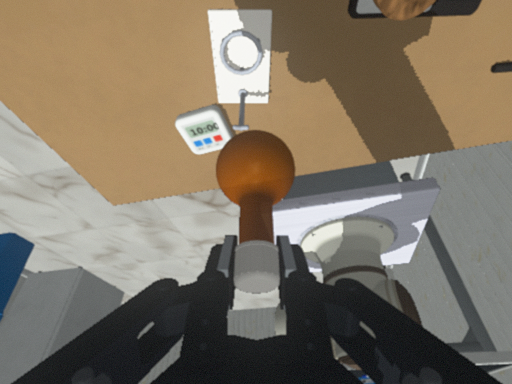

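Call:
{"name": "move_arm", "arguments": {
  "plan": [
    [[3,6,-1,-0.064,0,-0.102],[6,14,-3,-0.13,0,-0.208],[9,23,-5,-0.195,0,-0.312],[12,32,-8,-0.26,0,-0.416],[15,40,-10,-0.325,0,-0.52]]
  ]
}}

```text
time: 15.22
tool_pos: [0.4372, 0.0566, 0.2308]
ee_rot: [2.87, 0.558, -0.819]
wrist_force: [0.5, 0.2, -0.4]
finger_gap: 0.0227
```

```bash
python3 - <<'E'
from h import *
p,Rt=placepose(np.pi/2,.1);print(p)
go([.46,.02,.23],Rt);print(get_obs()['qpos'].round(2))
E
```

```text
[ 0.4800359  -0.05318698  0.20438709]
t 15.2167 tcp [0.4372 0.0566 0.2308] z [-0.489 -0.198 -0.849] y [ 0.375 -0.927  0.   ] F [ 0.5  0.2 -0.4] gap 0.0227
SHIFT [ 6.7 42.5 -3.2] TURN [-0.5022 -0.0022 -0.8063] deg 54.4
[ 0.47  0.37 -0.12 -0.04 -1.64  1.5 ]
```

Call:
{"name": "move_arm", "arguments": {
  "plan": [
    [[1,6,0,-0.064,0,-0.102],[2,13,-1,-0.13,0,-0.208],[3,20,-2,-0.195,0,-0.312],[4,27,-3,-0.26,0,-0.416],[5,34,-3,-0.325,0,-0.52]]
  ]
}}

```text
time: 15.63
tool_pos: [0.4553, 0.0278, 0.2315]
ee_rot: [2.445, 1.343, -0.693]
wrist_force: [-0.4, -0.5, -1.2]
finger_gap: 0.0225
```

```bash
python3 - <<'E'
from h import *
p,Rt=placepose(np.pi/2,.1)
go([.47,-.02,.23],Rt);print(get_obs()['qpos'].round(2))
E
```

```text
t 15.6333 tcp [0.4553 0.0278 0.2315] z [-0.28  -0.446 -0.85 ] y [ 0.844 -0.536  0.003] F [-0.4 -0.5 -1.2] gap 0.0225
SHIFT [-26.8  38.   18.4] TURN [-0.1709 -0.0038 -0.2802] deg 18.8
[ 0.57  0.31 -0.3   0.23 -1.47  1.92]
```

Call:
{"name": "move_arm", "arguments": {
  "plan": [
    [[-6,9,4,-0.06,-0.001,-0.1],[-13,18,9,-0.12,-0.002,-0.2],[-20,28,14,-0.165,-0.003,-0.27],[-25,36,18,-0.171,-0.004,-0.28],[-27,38,18,-0.171,-0.004,-0.28]]
  ]
}}

```text
time: 16.05
tool_pos: [0.4689, -0.0208, 0.231]
ee_rot: [2.147, 1.688, -0.614]
wrist_force: [-0.5, 0.3, -0.6]
finger_gap: 0.0225
```

```bash
python3 - <<'E'
from h import *
for i in range(4): s=snapshot('wrist')
o=get_obs();s=snapshot('wrist');save(s,'w14')
T=campose(s,o);w=cloud(s,T)
p,Rt=placepose(np.pi/2,.1)
R0=R.from_rotvec(o['ee_rot'])
# expected bulb
Gp=o['tool_pos']-R0.as_matrix()[:,2]*.019
ax=R0.apply(RGR.inv().apply(D));print('expected axis',ax,'bulb',Gp-ax*.071)
flaskfit(w,s['pixels'],Gp-ax*.071)
np.save('w14.npy',w);np.save('w14p.npy',s['pixels'])
go(p,Rt)
for n in ('side','top'):
    s=snapshot(n);save(s,n+'14')
    try: flaskfit(cloud(s,campose(s,o)),s['pixels'],Gp-ax*.071)
    except Exception as e: print(n,e)
E
```

```text
expected axis [-1.39917358e-03 -6.76249968e-04  9.99998792e-01] bulb [ 0.47298267 -0.00975019  0.17588443]
bulb [ 0.4727 -0.0095  0.1767] 0.00055 axis [0.09   0.3502 0.9323] lean 21.2 az 75.6 1113 0.00256
t 16.3 tcp [ 0.4706 -0.0195  0.2306] z [-0.124 -0.515 -0.848] y [ 0.972 -0.236  0.001] F [ 0.3  1.4 -0.7] gap 0.0224
SHIFT [-12.   17.1  38.4] TURN [ 0.0003 -0.0007 -0.0013] deg 0.1
side Initial guess is outside of provided bounds
top Initial guess is outside of provided bounds
  return _methods._mean(a, axis=axis, dtype=dtype,
  ret = um.true_divide(
```

View pics/side14.png

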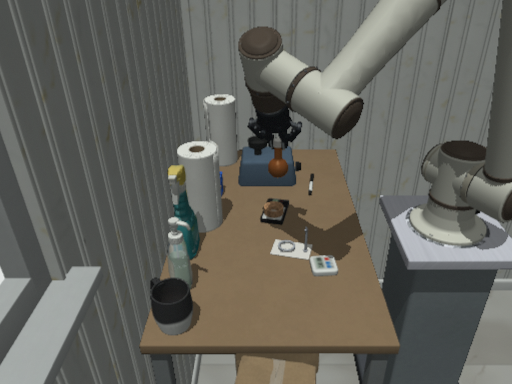

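View pics/w14.png

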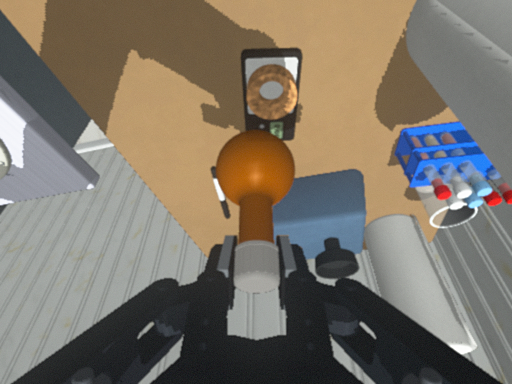

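```bash
python3 - <<'E'
from h import *
w=np.load('w14.npy')
print(ringfit(w,(.4824,-.0434),.028,.045))
go(placepose(np.pi/2,.04)[0],placepose(np.pi/2)[1])
E
```

```text
(((0.4831348657608032, -0.04263943061232567), 0.028605084866285324), 1281, array([ 0.4831704, -0.0423523], dtype=float32), array([0.05547491, 0.05643491], dtype=float32))
t 16.4 tcp [ 0.4704 -0.0196  0.2304] z [-0.124 -0.515 -0.848] y [ 0.972 -0.235  0.   ] F [ 0.2  0.4 -0.5] gap 0.0226
SHIFT [19.8 17.2 89. ] TURN [-0.      0.     -0.0006] deg 0.0
```

Call:
{"name": "move_arm", "arguments": {
  "plan": [
    [[5,5,20,0,0,0],[10,9,42,0,0,0],[15,13,64,0,0,0],[18,16,80,0,0,0],[19.8,17.2,88,0,0,0]]
  ]
}}

```text
time: 16.82
tool_pos: [0.4793, -0.0534, 0.1433]
ee_rot: [2.146, 1.688, -0.62]
wrist_force: [-0.4, -0.2, -0.5]
finger_gap: 0.0229
```

```bash
python3 - <<'E'
from h import *
for i in range(5): s=snapshot('wrist')
o=get_obs();s=snapshot('wrist');save(s,'w15');w=cloud(s,campose(s,o));R0=R.from_rotvec(o['ee_rot'])
Gp=o['tool_pos']-R0.as_matrix()[:,2]*.019;ax=R0.apply(RGR.inv().apply(D));print(Gp-ax*.071)
flaskfit(w,s['pixels'],Gp-ax*.071)
s=snapshot('side');save(s,'s15')
go(placepose(np.pi/2,.008,c=(.4827,-.0431,.0495))[0],placepose(np.pi/2)[1])
E
```

```text
[ 0.4835193  -0.04220924  0.09125766]
bulb [ 0.4832 -0.0419  0.092 ] 0.00053 axis [0.0784 0.3506 0.9332] lean 21.1 az 77.4 1096 0.00263
t 17.1667 tcp [ 0.4809 -0.052   0.1462] z [-0.122 -0.514 -0.849] y [ 0.972 -0.235  0.002] F [-0.1  0.4 -0.1] gap 0.0227
SHIFT [17.  -0.4 29.2] TURN [ 0.002  -0.0015 -0.0011] deg 0.2
```

View pics/w15.png

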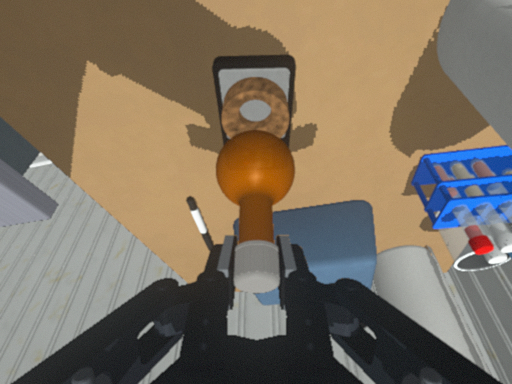

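View pics/s15.png

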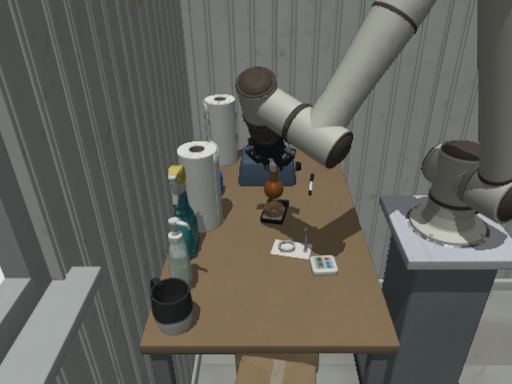

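Call:
{"name": "move_arm", "arguments": {
  "plan": [
    [[4,0,7,0,0,0],[8,0,14,0.001,0,0],[12,0,21,0.002,-0.001,0],[15.5,0,26.5,0.002,-0.001,-0.001],[17,-0.4,29.2,0.002,-0.001,-0.001]]
  ]
}}

```text
time: 17.58
tool_pos: [0.4797, -0.0532, 0.1111]
ee_rot: [2.145, 1.69, -0.618]
wrist_force: [-0.3, -0.5, -0.6]
finger_gap: 0.0223
```

```bash
python3 - <<'E'
from h import *
for i in range(4): s=snapshot('wrist')
o=get_obs();s=snapshot('wrist');save(s,'w16');w=cloud(s,campose(s,o));R0=R.from_rotvec(o['ee_rot'])
Gp=o['tool_pos']-R0.as_matrix()[:,2]*.019;ax=R0.apply(RGR.inv().apply(D));print(Gp-ax*.071)
flaskfit(w,s['pixels'],Gp-ax*.071)
go(placepose(np.pi/2,.001,c=(.4827,-.0433,.0495))[0],placepose(np.pi/2)[1])
E
```

```text
[ 0.48278201 -0.04313954  0.05748652]
bulb [ 0.4825 -0.0429  0.0582] 0.00054 axis [0.095  0.3519 0.9312] lean 21.4 az 74.9 1091 0.00253
t 17.8333 tcp [ 0.4805 -0.0528  0.1125] z [-0.124 -0.515 -0.848] y [ 0.972 -0.235  0.   ] F [-0.3  0.1 -1.3] gap 0.0225
SHIFT [ 3.5 -0.2  6.2] TURN [ 0.0003 -0.0006 -0.0002] deg 0.0
```

View pics/w16.png

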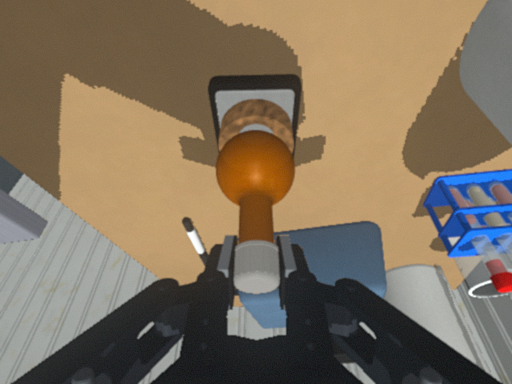

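Call:
{"name": "move_arm", "arguments": {
  "plan": [
    [[1,0,1.5,0,0,0],[2,0,3,0,0,0],[3,-0.2,4.8,0,0,0],[3.5,-0.2,6,0,0,0],[3.7,-0.2,6.4,0,0,0]]
  ]
}}

```text
time: 18.25
tool_pos: [0.4801, -0.0532, 0.1049]
ee_rot: [2.146, 1.689, -0.615]
wrist_force: [0.0, 0.4, -1.8]
finger_gap: 0.0223
```

Call:
{"name": "move_arm", "arguments": {
  "plan": [
    [[0,0,0,0,0,0],[0.2,0,0.4,0,0,0],[0.3,0,0.6,0,0,0],[0.3,0,0.6,0,0,0],[0.3,0,0.6,0,0,0]]
  ]
}}

```text
time: 18.67
tool_pos: [0.4801, -0.0532, 0.1043]
ee_rot: [2.146, 1.689, -0.615]
wrist_force: [0.1, 0.1, -0.2]
finger_gap: 0.0225
```

Call:
{"name": "move_arm", "arguments": {
  "plan": [
    [[0.1,0,0.2,0,0,0],[0.3,0,0.5,0,0,0],[0.4,0,0.7,0,0,0],[0.4,0,0.7,0,0,0],[0.4,0,0.7,0,0,0]]
  ]
}}

```text
time: 19.08
tool_pos: [0.4804, -0.0532, 0.1037]
ee_rot: [2.146, 1.689, -0.614]
wrist_force: [0.5, -0.5, 2.3]
finger_gap: 0.0225
```

Call:
{"name": "move_arm", "arguments": {
  "plan": [
    [[0.1,0,0.2,0,0,0],[0.2,0,0.4,0,0,0],[0.3,0,0.5,0,0,0],[0.3,0,0.5,0,0,0],[0.3,0,0.5,0,0,0]]
  ]
}}

```text
time: 19.5
tool_pos: [0.4806, -0.0532, 0.1034]
ee_rot: [2.145, 1.689, -0.614]
wrist_force: [0.7, -1.0, 2.4]
finger_gap: 0.0222
```

Call:
{"name": "move_arm", "arguments": {
  "plan": [
    [[0,0,0,0,0,0],[0,0,0,0,0,0],[0,0,0,0,0,0],[0,0,0,0,0,0],[0,0,0,0,0,0]]
  ],
  "claw": 45
}}

```text
time: 19.92
tool_pos: [0.4804, -0.0532, 0.1033]
ee_rot: [2.145, 1.689, -0.614]
wrist_force: [-0.1, 1.1, -0.1]
finger_gap: 0.0451
```

```bash
python3 - <<'E'
from h import *
for i in range(2): s=snapshot('wrist')
o=get_obs();s=snapshot('wrist');save(s,'w17');w=cloud(s,campose(s,o))
flaskfit(w,s['pixels'],[.4827,-.0433,.0495])
s=snapshot('side');save(s,'s17')
go([.48,-.05,.2])
E
```

```text
bulb [ 0.4828 -0.0434  0.0492] 0.00053 axis [0.081  0.3506 0.933 ] lean 21.1 az 77.0 1112 0.0026
t 20.1167 tcp [ 0.4806 -0.0532  0.1034] z [-0.124 -0.515 -0.848] y [ 0.972 -0.235  0.001] F [ 0.5 -0.4  0.4] gap 0.0449
SHIFT [-48.7  -1.2 -83.5] TURN [0. 0. 0.] deg 0.0
```

View pics/w17.png

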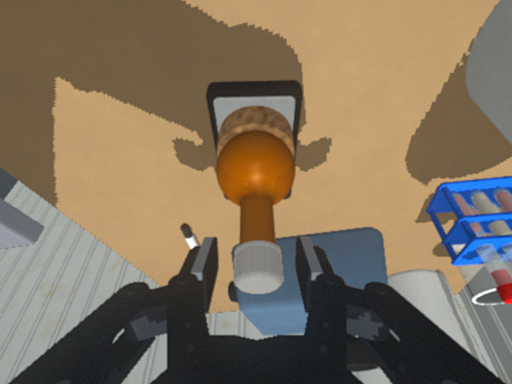

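Call:
{"name": "move_arm", "arguments": {
  "plan": [
    [[0,0,-6,0,0,0],[0,0,-18,0,0,0],[0,0,-36,0,0,0],[0,0,-58,0,0,0],[0,0,-80,0,0,0]]
  ]
}}

```text
time: 20.53
tool_pos: [0.4903, -0.0115, 0.1722]
ee_rot: [2.145, 1.689, -0.615]
wrist_force: [1.1, 0.1, 0.2]
finger_gap: 0.0449
```

```bash
python3 - <<'E'
from h import *
for i in range(5): s=snapshot('wrist')
o=get_obs();s=snapshot('wrist');save(s,'w18');w=cloud(s,campose(s,o))
b,_=flaskfit(w,s['pixels'],[.4827,-.0433,.0495])
e=w-b;r=np.linalg.norm(e,axis=-1)
m=(r>.034)&(r<.084)&(w[...,2]>b[2]+.028)&(np.hypot(e[...,0],e[...,1])<.03);q=e[m];print(len(q))
def res(v):
    d=np.array([v[0],v[1],1.])/np.sqrt(1+v@v);t=q@d;return (np.linalg.norm(q-np.outer(t,d),axis=1)-np.where(t<.062,.010,.0125))*(t<.079)
g=least_squares(res,[0,0],loss='soft_l1',f_scale=.001);print('tilt',g.x,np.abs(g.fun).mean())
print(ringfit(w,(.4824,-.0434),.028,.036))
for n in('side','top'):
    s=snapshot(n);save(s,n+'18')
    for t in ['flask','ring','pan','paper_roll','beaker','timer','marker','mug','rack','soap_pump','spray_bottle']:
        print(n,t,[(np.round(r['xyz'],3).tolist(),round(r['p'],2)) for r in place_of(s,t)][:2])
go([.48,-.05,.2])
E
```

```text
bulb [ 0.483  -0.0435  0.0493] 0.00056 axis [0.0839 0.3654 0.9271] lean 22.0 az 77.1 376 0.00236
1530
tilt [ 0.01855642 -0.00309242] 0.0003040391171656698
(((0.48334914445877075, -0.04172397404909134), 0.027732720598578453), 550, array([ 0.4834391 , -0.03237259], dtype=float32), array([0.05514613, 0.03582164], dtype=float32))
side flask [([0.484, -0.043, 0.05], 0.78)]
side ring [([0.482, -0.044, 0.007], 0.56)]
side pan [([0.482, -0.04, 0.012], 0.59)]
side paper_roll [([0.656, -0.413, 0.001], 0.91), ([0.68, -0.022, -0.001], 0.83)]
side beaker []
side timer [([0.366, 0.184, -0.005], 0.98)]
side marker [([0.358, -0.218, 0.002], 0.61)]
side mug [([0.705, 0.351, 0.002], 0.72)]
side rack []
side soap_pump [([0.701, 0.243, 0.002], 0.93)]
side spray_bottle [([0.708, 0.118, -0.003], 0.63)]
top flask [([0.481, -0.044, 0.049], 0.57)]
top ring [([0.483, -0.045, 0.011], 0.59)]
top pan [([0.49, -0.041, 0.014], 0.62), ([0.481, -0.04, 0.096], 0.16)]
top paper_roll [([0.682, -0.021, 0.001], 0.88), ([0.661, -0.411, 0.004], 0.85)]
top beaker [([0.708, -0.271, 0.002], 0.85)]
top timer [([0.364, 0.186, 0.002], 0.74)]
top marker [([0.701, 0.238, -0.002], 0.73), ([0.359, -0.218, 0.001], 0.45)]
top mug []
top rack [([0.697, -0.18, -0.0], 0.97)]
top soap_pump [([0.7, 0.24, -0.002], 0.76)]
top spray_bottle [([0.71, 0.115, 0.002], 0.66)]
t 22.0333 tcp [ 0.4904 -0.012   0.1712] z [-0.123 -0.515 -0.848] y [ 0.972 -0.234  0.001] F [-1.1 -0.5 -0.5] gap 0.0446
SHIFT [-48.7  -1.2  -3.5] TURN [0. 0. 0.] deg 0.0
```

View pics/w18.png

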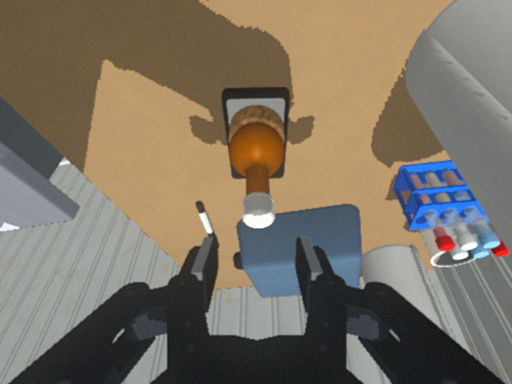

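View pics/side18.png

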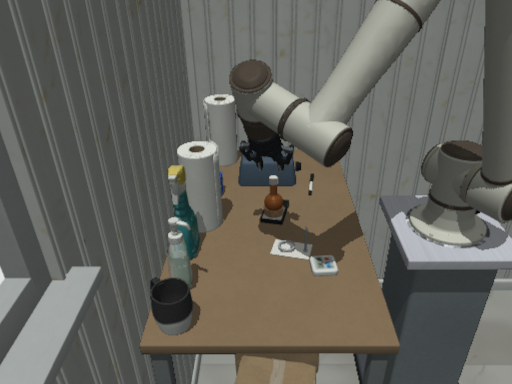

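Upright (about 1° tilt), seated, gripper clear, bystanders unmoved.

```bash
python3 -c "
from workcell import *
print(hand_in())"
```

```text
the job is handed in; nothing more can be done
None
```

The cork ring is on the balance pan, hollow side up, and the amber flask is seated in it, upright and let go. I handed the job in at about 22 s; no verdict was reported.

**What I did:** I set the ring on the pan and let go. I then gripped the flask by its cap with the gripper nearly vertical, because the wrist could not reach in line with the leaning neck. I lifted it off, tilted it upright and turned it 90° to keep the gripper away from the paper rolls. Finally I lowered it until about 3 N of contact showed, let go and backed away.

**Last checks:**
- **Ring:** about 1 mm from the pan's centre after release. A fit just before the flask went in gave about the same.
- **Flask:** the bulb's centre is at (0.483, −0.0435, 0.0493), within about 1 mm of the ring's axis. It sits about 35.8 mm above the ring's underside, against 36 mm nominal. The tilt is about 0.02 rad.
- **Bystanders:** every one the cameras found at the end was within a few millimetres of where it started. The mug was missed in the last top view, and the rack and beaker in the side view, but each was found in the other one.

**Checks that disagreed:**
- **Flask tilt:** my first neck-axis fit kept reporting about 21° of lean. That came from a bad colour mask; the neck-and-cap fit, the bulb's position and the pictures all show it upright.
- **Ring position:** with the flask seated, the ring fit was partly hidden, so it is less reliable.

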